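# Close and lock the dosing unit's lid

### The job

The lid of the detergent dosing unit has been left open after a service. Push it fully shut, then use the red-handled key to press the slotted stud down and turn it a quarter turn clockwise, until it springs up into its catch with the slot lined up with the green marks. Put the key back in its yellow keeper, hanging by its collar, and leave everything else on the bench where it is.

Things in the scene. Friction and masses are not known exactly. Their poses are not given: they have to be found in the camera images.
- dosing_unit: stainless open-topped box, 220 mm deep (its x), 280 mm wide (its y), walls 100 mm high, screwed to the bench; origin under its centre on the bench. Its front (own -x) looks roughly to the robot. Three pump heads inside, all lower than 50 mm
- lid (a joint): blue lid, 224 x 286 x 6 mm, hinged along the unit's far (+x) top edge: 0 = shut, lying flat on the box; it grows as the lid swings up and away from the robot, to 1.35 rad. A stiff friction hinge: it stays wherever it is left; 1 to 5 N on its front part swings it down
- lid_hinge (a point): point on the lid's hinge line, half-way along it, at the underside of the lid, 100 mm above the bench; it turns with the lid, its y axis runs along the hinge line, and its -x axis along the lid to the front edge, 224 mm away
- lid_corner (a point): point on the outer (upper) face of the lid, 200 mm from the hinge line, 85 mm to the +y side of its middle and so 85 mm clear of the stud: a free flat place to push on. 106 mm above the bench when the lid is shut
- stud_head: round steel head of the quarter-turn stud, 36 mm across, in a black rim 56 mm across and 8 mm high near the middle of the lid's front edge, 190 mm from the hinge line; moves with the lid. A straight slot 6.5 mm wide and 9 mm deep, its lips chamfered by 2 mm, runs right across the head along the head's own x axis; own z along the stud axis, out of the lid
- stud_slot (a point): centre of the slot at the stud head's top face (the slot's floor is 9 mm below it); axes as stud_head. With the lid shut and the stud out it is 123 mm above the bench
- stud_plunger (a joint): how far the stud is pressed into the lid, m: 0 = out (undone), 0.012 = fully down. Spring: 3.5 N at 0, 12.5 N fully down. With the lid shut the stud turns only while pressed at least 0.009; let go over the catch it springs back up to 0.004 and is held there (locked). Let go between the two it stays at about 0.0085: not locked
- stud (a joint): turn of the stud, rad, growing clockwise seen from above the lid: near 0 = undone, slot pointing front to back at the white marks (play of about 0.1 either way); 1.57 = locked, slot pointing side to side at the green marks. Stops at 1.62
- key: the stud key: a T-shaped tool 107 mm tall, 130 to 230 g, standing upright; origin at the tip of its blade, z up. From the tip up: flat steel blade 26 mm wide (key x), 3.5 mm thick (key y) and 12 mm high with rounded lower edge; shaft 12 mm across; collar 30 mm across and 5 mm thick, its underside 60 mm above the tip; neck; red handle bar 80 mm long (key x, in line with the blade), 14 mm thick (key y), 22 mm high. About 0.1 rad of play between blade and slot
- key_bar (a point): centre of the key's red handle bar, 96 mm above the blade tip; axes as the key. The bar's underside is 20 mm above the collar's top
- keeper: yellow bracket screwed to the bench, 85 mm (its x) by 70 mm (its y), 75 mm high: a flat top plate on a web at its own +x side; origin under its centre on the bench
- keeper_slot (a point): centre of the slot in the keeper's top plate, at the plate's upper face, 75 mm above the bench; the slot is 40 mm long (keeper x) and 18 mm wide (keeper y) and goes through the 5 mm plate. The key hangs in it, blade and shaft through the slot, collar lying on the plate, blade and bar along keeper x (either way round), its tip 15 mm above the bench
- spray_bottle: bystander: spray bottle, 76 mm across, 210 mm tall; origin under its centre
- glove_carton: bystander: glove carton 120 x 220 x 75 mm; origin under its centre
- filter_carton: bystander: cardboard carton 110 x 150 x 100 mm; origin under its centre
- tape_roll: bystander: roll of tape lying flat, 104 mm across, 48 mm high; origin under its centre
- measuring_jug: bystander: steel jug, 100 mm across, 120 mm tall; origin under its centre
- tablet_jar: bystander: white jar, 90 mm across, 130 mm tall; origin under its centre
- screwdriver: bystander: orange screwdriver lying on the bench, 190 mm long; does not fit the stud
Mind the look-alikes: they are no part of the job. There is more than one size of the key; the one meant has the size given above.

How it is judged:
On the way, in this order (a step that is already met when the one before it is completed fails the run):
1. the lid is pushed shut (value of joint lid below 0.03 rad), for 0.1 s.
2. the key presses the stud down (contact force between key and stud_head above 2 N and value of joint stud_plunger above 0.006 m and value of joint lid below 0.03 rad), for 0.05 s.
3. the stud has been turned a quarter turn and has sprung into its catch (value of joint stud above 1.4 rad and value of joint stud_plunger between 0.0025 and 0.006 m and value of joint lid below 0.03 rad), for 0.2 s.
At the end, for the whole second after the job is handed in: the lid is shut (within 0.03 rad), the stud is turned past 1.4 rad and sits in its catch (pressed in by 2.5 to 6 mm, neither out nor down), and the key hangs still in the keeper's slot: its collar on the plate within 4 mm, its tip within 15 mm of the slot's middle, upright within 0.12 rad (all of step 3 and z of key in the frame of keeper between 0.011 and 0.019 m and horizontal distance between key and keeper below 0.015 m and angle between key's own z axis and vertical below 0.12 rad and linear speed of key below 0.02 m/s); the robot touches nothing.
It fails at once if a bystander is pushed more than 30 mm from its place (distance of any of spray_bottle, glove_carton, filter_carton, tape_roll, measuring_jug, tablet_jar, screwdriver from where it was at the start of the episode above 0.03 m).
It also fails if it takes over 72 s, if anything falls off the work surface, if the arm or the gripper's body presses on something with over 40 N, if the wrist force passes 120 N, or if a joint passes its speed limit or range.

### The arm

A 6-joint arm with a two-finger parallel gripper is mounted at the origin on the work surface. World frame = base frame: x ahead of the robot, y to its left, z up, the work surface at z = 0. Lengths are in m, angles in rad, forces in N, time in s.
With the tool pointing down it reaches from about 0.375 to 0.975 m from the base axis. Payload 3.8 kg.
Tool frame: the origin (TCP) lies midway between the tips of the shut fingers; the grasp point (between the pads) lies 19 mm behind it; z points along the fingers, y is the line along which they close (so a half turn about z gives the same grasp; the last joint's range is limited). The gripper opens to 85 mm and grips with 20 to 120 N. Pads are 22 mm wide; open, the fingers measure 114 mm over their backs; the gripper's body (76 mm by 85 mm) begins 54 mm behind the grasp point. The pads swing forward as they close: fully open they stand 13 mm farther back than shut.
Start: joints at [-1.172, 0.264, 1.604, -0, 1.274, -0.037], TCP at [0.285, -0.612, 0.196] pointing down, gripper open.
Joint ranges: [-2.63, 2.63], [-0.94, 2.18], [0.31, 2.57], [-1.31, 4.45], [0, 2.66], [-2.55, 2.55]. Speed limits (rad/s): [2.57, 2.57, 3.14, 3.14, 3.14, 3.14].

### API

Orientations are given as a rotation vector (axis times angle).
In Python, from workcell import read_state, vision, ticket gives the robot as it stands. The module is installed in compiled form; this text tells all that it offers.
- The arm moves only by the tool jog_arm, never from a script. Its arguments are lists of equal length, an entry for each row: "turn": the turn, a rotation vector about the tool's x, y, z in rad, a list of three; "delta_pos": the shift along the tool's x, y, z in m, a list of three; "gripper": the finger opening in m, from 0 to 0.0854. In form: {"turn": [[rx, ry, rz], ...], "delta_pos": [[dx, dy, dz], ...], "gripper": [gripper, ...]}. A call has 1 to 20 rows; each row shifts and turns the commanded pose from where the row before left it, along the tool's axes as they then stand; what a row does not reach is not made up. A row lasts 1/12 s, in which the tool goes at most 41.7 mm and 7.16 degrees, less where a joint would pass 70% of its speed; a pose out of reach is approached as far as the arm can. A call with a gripper value outside its range is refused whole. The fingers move at their own pace and stop on an object; "grip_force" is the grip in N (left out, the last holds). Time passes only in rows, so rows that do not move let the fingers close. It gives the time, the measured TCP pose, the force, the opening and the grip force at its end, in the units of the state.
- read_state(): the state, without advancing time (a new reading comes with each control period).
- vision.read_camera(name): name is "scene" or "top"; returns the picture (480x640x3 uint8, red, green, blue); there is no depth.
- vision.calibration(name): a dict with "vfov" (degrees; the focal length in pixels is half the picture's height over the tangent of half this angle, whatever the lens; pixels are square), "cx", "cy" (the principal point, pixels), "R" (3x3) and "t" (3): a world point X has camera coordinates R X + t. Camera axes: x right, y down, z forward; pixel columns grow to the right and rows downward; lengths in m; the calibration is good to about 2 mm. A picture is of the moment at which its call begins. calibration takes no time and is no camera call.
- ticket.finish_job(): hands the job in; it is judged then, once.
The state is a dict: "time": time; "q": joint angles; "joint_vel": joint speeds; "joint_torque": joint torques, N m; "tool_pos": TCP position; "tcp_rot": TCP orientation; "wrist_force": force on the tool from outside, world axes, zero at the start; "torque": the same for the moment, N m; "width": opening from 0.0 (shut) to 1.0 (fully open); "grip_force": force on a finger pad.
Only numpy, scipy, OpenCV 4.12 (cv2) and the standard library are available. Lean on these libraries where they do the work, as an engineer would, in place of code of your own. Each camera call takes 0.05 s, during which the arm holds its last target. There are 200 camera calls.

## Working session

There is one attempt and no reset: what is moved stays moved. The work goes in short steps, Python scripts to look and compute and a tool call to move; the robot and the scene stay as the last step left them, time stands still between calls to the robot, and variables do not carry over. Pictures are saved under pics/ and viewed, at most 10 in all, crops included, and the job is handed in when it is done.

Besides the shell and the picture viewer there is one more tool, called after "Emit:" by a JSON object that holds its "op" and its "data", one argument or row to a line. jog_arm: Moves the arm, as the interface text tells. Its arguments: {"type":"object","properties":{"turn":{"type":"array","items":{"type":"array","items":{"type":"number"}}},"delta_pos":{"type":"array","items":{"type":"array","items":{"type":"number"}}},"gripper":{"type":"array","items":{"type":"number"}},"grip_force":{"type":"number"}},"required":["turn","delta_pos","gripper"]}

```bash
mkdir -p pics; cat > h.py <<'E'
import numpy as np, cv2
from workcell import read_state, vision, ticket
from scipy.spatial.transform import Rotation as Ro
def cal(n):
    c=vision.calibration(n); f=240/np.tan(np.radians(c['vfov'])/2)
    return f,c['cx'],c['cy'],np.array(c['R']),np.array(c['t'])
def ray(n,u,v):
    f,cx,cy,R,t=cal(n); return -R.T@t, R.T@np.array([(u-cx)/f,(v-cy)/f,1])
def onz(n,u,v,z):
    o,d=ray(n,u,v); return o+d*(z-o[2])/d[2]
def proj(n,X):
    f,cx,cy,R,t=cal(n); p=R@np.array(X)+t; return np.array([f*p[0]/p[2]+cx,f*p[1]/p[2]+cy])
def tri(a,b):
    A=[];B=[]
    for n,(u,v) in (('scene',a),('top',b)):
        o,d=ray(n,u,v); d=d/np.linalg.norm(d); P=np.eye(3)-np.outer(d,d); A.append(P);B.append(P@o)
    X=np.linalg.lstsq(np.vstack(A),np.hstack(B),rcond=None)[0]; return X
def snap(n,name):
    im=vision.read_camera(n); cv2.imwrite('pics/'+name,im[:,:,::-1]); return im
E
python3 - <<'E'
from h import *
for n in('scene','top'):
    snap(n,n+'0.png'); c=cal(n); print(n,c[0],c[1:3],-c[3].T@c[4],c[3][2])
print(read_state())
E
```

```text
scene 505.54961961609894 (325.1870359544228, 241.15732704784972) [ 1.06896766 -0.00789941  1.14305326] [-0.47072501 -0.04723679 -0.88101456]
top 446.1952779272431 (330.2955508197155, 238.92957633438812) [ 0.4053504  -0.03526366  1.20615274] [ 0.09819593 -0.02248043 -0.99491316]
{'time': 0.1, 'q': array([-1.17188354e+00,  2.64694974e-01,  1.60524152e+00, -2.01599704e-06,
        1.27371461e+00, -3.68888900e-02]), 'joint_vel': array([-0.00064366, -0.00118142, -0.0035235 ,  0.00106596, -0.00083677,
       -0.0002109 ]), 'joint_torque': array([ 3.89930174e-04, -5.16708827e+01, -3.68590987e+01, -5.10183486e-05,
        6.33084230e-03, -2.20622803e-05]), 'tool_pos': array([ 0.28465962, -0.61122491,  0.19447284]), 'tcp_rot': array([-3.06532781e+00, -6.78714560e-01,  5.84694734e-04]), 'wrist_force': array([-0.1572416 ,  0.06382028,  0.03713766]), 'torque': array([ 0.00178762,  0.04258097, -0.02849982]), 'grip_force': 0.0, 'width': 0.9968550249100046}
```

View pics/scene0.png

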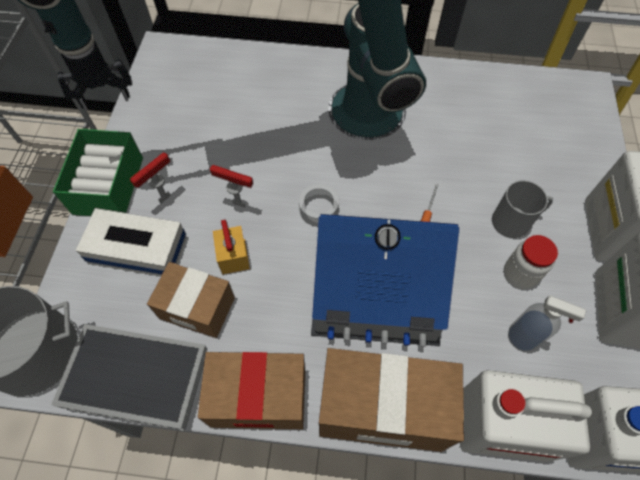

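View pics/top0.png

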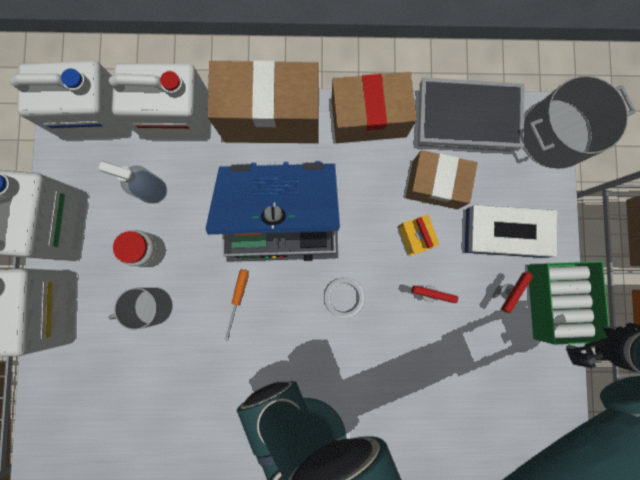

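Three candidates with a red bar: in the keeper (scene 227,235 / top 425,232), a second at scene (232,176) / top (435,295), a third at scene (152,170) / top (517,292). The lid is partly open, with its hinge at the far side. I'll enlarge both views of the keys to compare sizes.

```bash
python3 - <<'E'
from h import *
s=cv2.imread('pics/scene0.png');t=cv2.imread('pics/top0.png')
a=cv2.resize(s[140:280,120:270],None,fx=4,fy=4,interpolation=2)[:, :]
b=cv2.resize(t[205:315,390:550],None,fx=4,fy=4,interpolation=2)
a=cv2.resize(a,(390,364));b=cv2.resize(b,(400,275))
c=np.zeros((364,800,3),np.uint8);c[:,:390]=a;c[:275,400:]=b;cv2.imwrite('pics/keys.png',c)
for n,i in(('scene',s),('top',t)):
    h=cv2.cvtColor(i,cv2.COLOR_BGR2HSV)
    m=(((h[...,0]<6)|(h[...,0]>174))&(h[...,1]>150)&(h[...,2]>70)).astype(np.uint8)
    k,_,st,ce=cv2.connectedComponentsWithStats(m)
    # lengths only meaningful on top
    L=cv2.connectedComponents(m)[1]
    for j in range(1,k):
        if st[j,4]>60:
            r=cv2.minAreaRect(np.argwhere(L==j)[:,::-1].astype(np.float32)); bp=cv2.boxPoints(r)
            print(n,ce[j].round(1),st[j,4],[round(float(x),1) for x in(*r[1],r[2])])
E
```

```text
scene [148.6 168. ] 314 [7.5, 44.2, 51.8]
scene [230.5 175. ] 343 [43.3, 8.9, 18.4]
scene [226.6 235.4] 139 [29.0, 5.3, 79.7]
scene [539.5 250.6] 794 [33.2, 29.0, 45.0]
scene [251.4 386.3] 1673 [25.5, 68.0, 4.4]
scene [512.1 401.1] 428 [22.0, 23.0, 90.0]
top [169.4  80.2] 252 [17.7, 16.3, 45.0]
top [374.1  99.9] 1005 [51.7, 19.7, 83.7]
top [423.9 232.1] 157 [30.1, 5.3, 66.8]
top [129.3 246.7] 794 [30.0, 32.0, 90.0]
top [517.6 291.9] 355 [8.4, 45.2, 32.0]
top [433.8 293.9] 298 [45.6, 7.0, 14.0]
```

View pics/keys.png

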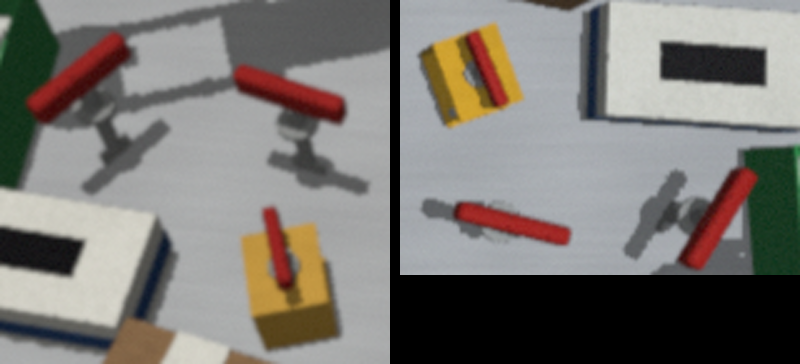

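The keeper's key has a thinner, shorter bar (30 px against 45 px for the two standing at scene (149,168) and (231,175)). I'll check the sizes metrically and measure the keeper and the lid.

```bash
python3 - <<'E'
from h import *
I={n:cv2.imread(f'pics/{n}0.png') for n in('scene','top')}
def comp(n,c,lo,hi):
    h=cv2.cvtColor(I[n],cv2.COLOR_BGR2HSV).astype(int); h[...,0]=(h[...,0]+10)%180
    m=cv2.inRange(h,np.array(lo),np.array(hi)); 
    L=cv2.connectedComponents(m)[1]; ys,xs=np.nonzero(L); 
    i=np.argmin((xs-c[0])**2+(ys-c[1])**2); return (L==L[ys[i],xs[i]])
def ends(n,c):
    p=np.argwhere(comp(n,c,(2,110,50),(17,255,255)))[:,::-1].astype(np.float32)
    mu=p.mean(0);_,_,v=np.linalg.svd(p-mu,full_matrices=False);s=(p-mu)@v[0]
    return mu, mu+v[0]*(s.max()+.5),mu+v[0]*(s.min()-.5)
for a,b in(((227,235),(424,232)),((149,168),(517,292)),((231,175),(434,294))):
    A=ends('scene',a);B=ends('top',b)
    c=tri(A[0],B[0])
    e=[tri(A[i],B[j]) for i,j in((1,1),(2,2))]; f=[tri(A[i],B[j]) for i,j in((1,2),(2,1))]
    ra=min((e,f),key=lambda q:abs(q[0][2]-c[2])+abs(q[1][2]-c[2]))
    d=ra[0]-ra[1]
    print('bar',c.round(4),'len',np.linalg.norm(d).round(4),'yaw',np.degrees(np.arctan2(d[1],d[0])).round(1),[x.round(3) for x in ra])
for n,c in(('scene',(232,258)),('top',(412,240))):
    m=comp(n,c,(25,120,60),(42,255,255)).astype(np.uint8)
    h=cv2.convexHull(np.argwhere(m)[:,::-1].astype(np.int32)); p=cv2.approxPolyDP(h,3,True)[:,0]
    print('keeper',n,p.tolist(),[onz(n,*q,.075).round(3)[:2].tolist() for q in p])
for n,c in(('scene',(340,260)),('top',(270,185))):
    m=comp(n,c,(110,130,40),(130,255,255)).astype(np.uint8)
    h=cv2.convexHull(np.argwhere(m)[:,::-1].astype(np.int32)); p=cv2.approxPolyDP(h,4,True)[:,0]
    print('lid',n,p.tolist())
E
```

```text
bar [ 0.5309 -0.2926  0.1121] len 0.0799 yaw 21.8 [array([ 0.568, -0.277,  0.111]), array([ 0.494, -0.307,  0.121])]
bar [ 0.3852 -0.5101  0.134 ] len 0.1132 yaw -33.5 [array([ 0.433, -0.539,  0.138]), array([ 0.339, -0.477,  0.137])]
bar [ 0.38   -0.3092  0.137 ] len 0.1123 yaw 76.3 [array([ 0.393, -0.255,  0.134]), array([ 0.367, -0.364,  0.141])]
keeper scene [[248, 268], [222, 272], [214, 231], [240, 227]] [[0.591, -0.235], [0.608, -0.293], [0.503, -0.335], [0.485, -0.275]]
keeper top [[438, 244], [409, 255], [399, 226], [428, 215]] [[0.505, -0.337], [0.477, -0.262], [0.551, -0.237], [0.58, -0.312]]
lid scene [[456, 225], [446, 327], [313, 317], [321, 215]]
lid top [[338, 227], [208, 233], [219, 169], [252, 163], [332, 164]]
```

The keeper's key (bar length 79.9 mm, bar height 0.112 against 0.111 expected) is the one meant. The other two are 112 mm long and too high. Next is the lid.

```bash
python3 - <<'E'
from h import *
F1=tri((456.5,225),(207.5,233.5));F2=tri((321,214.5),(338.5,227.5));H1=tri((446,327.5),(218.5,168));H2=tri((312.5,317.5),(332.5,163))
print('front +y',F1.round(4),'-y',F2.round(4),'hinge',H1.round(4),H2.round(4))
F=(F1+F2)/2;H=(H1+H2)/2
print(F,H,np.linalg.norm(F-H),np.linalg.norm(F1-F2),'ang',np.arcsin((F[2]-.103)/.224))
d=F1-F2;print('yaw from front edge',np.degrees(np.arctan2(-d[0],d[1])))
print('stud',tri((388,237),(274,214)).round(4))
E
```

```text
front +y [0.5118 0.2105 0.2336] -y [ 0.5256 -0.0736  0.2413] hinge [0.691  0.219  0.1052] [ 0.7051 -0.0667  0.1107]
[0.51872037 0.0684369  0.23748107] [0.69805509 0.07614187 0.10795469] 0.22135353673648958 0.2844690986701307 ang 0.6439535866852378
yaw from front edge 2.79261477045825
stud [0.5562 0.0687 0.2306]
```

Emit:
{"op": "jog_arm", "data": {
  "turn": [
    [0,0,-0.1135],
    [0,0,-0.1135],
    [0,0,-0.1135],
    [0,0,-0.1135],
    [0,0,-0.1135],
    [0,0,-0.1135],
    [0,0,-0.1135],
    [0,0,-0.1135],
    [0,0,-0.1135],
    [0,0,-0.1135]
  ],
  "delta_pos": [
    [0,0,-0.012],
    [0,0,-0.012],
    [0,0,-0.012],
    [0,0,-0.012],
    [0,0,-0.012],
    [0,0,-0.012],
    [0,0,-0.012],
    [0,0,-0.012],
    [0,0,-0.012],
    [0,0,-0.012]
  ],
  "gripper": [0,0,0,0,0,0,0,0,0,0]
}}

```text
time: 0.93
tool_pos: [0.2848, -0.6115, 0.3155]
tcp_rot: [-2.214, -2.227, -0.001]
wrist_force: [0.0, 0.3, 0.1]
width: -0.003
grip_force: 0.0
```

Emit:
{"op": "jog_arm", "data": {
  "turn": [
    [0,0,0],
    [0,0,0],
    [0,0,0],
    [0,0,0],
    [0,0,0],
    [0,0,0],
    [0,0,0],
    [0,0,0],
    [0,0,0],
    [0,0,0],
    [0,0,0],
    [0,0,0],
    [0,0,0],
    [0,0,0],
    [0,0,0],
    [0,0,0],
    [0,0,0],
    [0,0,0],
    [0,0,0],
    [0,0,0]
  ],
  "delta_pos": [
    [0.038,0.0125,0],
    [0.038,0.0125,0],
    [0.038,0.0125,0],
    [0.038,0.0125,0],
    [0.038,0.0125,0],
    [0.038,0.0125,0],
    [0.038,0.0125,0],
    [0.038,0.0125,0],
    [0.038,0.0125,0],
    [0.038,0.0125,0],
    [0.038,0.0125,0],
    [0.038,0.0125,0],
    [0.038,0.0125,0],
    [0.038,0.0125,0],
    [0.038,0.0125,0],
    [0.038,0.0125,0],
    [0.038,0.0125,0],
    [0.038,0.0125,0],
    [0.038,0.0125,0],
    [0.038,0.0125,0]
  ],
  "gripper": [0,0,0,0,0,0,0,0,0,0,0,0,0,0,0,0,0,0,0,0]
}}

```text
time: 2.6
tool_pos: [0.5348, 0.1502, 0.3152]
tcp_rot: [-2.221, -2.222, 0.001]
wrist_force: [1.1, 0.1, -0.4]
width: 0.001
grip_force: 0.0
```

Emit:
{"op": "jog_arm", "data": {
  "turn": [
    [0,0,0],
    [0,0,0],
    [0,0,0],
    [0,0,0],
    [0,0,0],
    [0,0,0],
    [0,0,0],
    [0,0,0],
    [0,0,0],
    [0,0,0],
    [0,0,0],
    [0,0,0],
    [0,0,0],
    [0,0,0],
    [0,0,0],
    [0,0,0],
    [0,0,0]
  ],
  "delta_pos": [
    [0,0,0.028],
    [0,0,0.028],
    [0,0,0.028],
    [0,-0.005,0.01],
    [0,-0.005,0.01],
    [0,-0.005,0.01],
    [0,-0.005,0.01],
    [0,-0.004,0.01],
    [0,-0.004,0.01],
    [0,-0.003,0.01],
    [0,-0.003,0.01],
    [0,-0.002,0.01],
    [0,-0.002,0.01],
    [0,-0.002,0.01],
    [0,0,0.008],
    [0,0,0.002],
    [0,0,0]
  ],
  "gripper": [0,0,0,0,0,0,0,0,0,0,0,0,0,0,0,0,0]
}}

```text
time: 4.02
tool_pos: [0.4942, 0.1479, 0.1104]
tcp_rot: [-2.221, -2.221, 0.003]
wrist_force: [0.3, -0.9, 0.1]
width: -0.001
grip_force: 0.0
```

Emit:
{"op": "jog_arm", "data": {
  "turn": [
    [0,0,0],
    [0,0,0],
    [0,0,0],
    [0,0,0],
    [0,0,0]
  ],
  "delta_pos": [
    [0,0,0.0015],
    [0,0,0.0015],
    [0,0,0.001],
    [0,0,0.001],
    [0,0,0]
  ],
  "gripper": [0,0,0,0,0]
}}

```text
time: 4.43
tool_pos: [0.4952, 0.1482, 0.1069]
tcp_rot: [2.221, 2.221, 0.001]
wrist_force: [0.5, 0.4, 0.5]
width: -0.0
grip_force: 0.2
```

Emit:
{"op": "jog_arm", "data": {
  "turn": [
    [0,0,0],
    [0,0,0],
    [0,0,0],
    [0,0,0],
    [0,0,0]
  ],
  "delta_pos": [
    [0,0,0.001],
    [0,0,0.001],
    [0,0,0.001],
    [0,0,0.001],
    [0,0,0]
  ],
  "gripper": [0,0,0,0,0]
}}

```text
time: 4.85
tool_pos: [0.4948, 0.1481, 0.1024]
tcp_rot: [-2.221, -2.221, 0.0]
wrist_force: [0.3, 0.1, 0.1]
width: 0.001
grip_force: 0.1
```

```bash
python3 - <<'E'
from h import *
a=snap('scene','s1.png');b=snap('top','t1.png')
c=np.zeros((440,800,3),np.uint8)
c[:,:400]=cv2.resize(a[190:410,270:470],(400,440));c[:360,400:]=cv2.resize(b[140:320,180:380],(400,360))
cv2.imwrite('pics/lid1.png',c[:,:,::-1]); print(read_state()['wrist_force'],read_state()['q'])
E
```

```text
[-0.83877381  0.96456014 -0.25809704] [ 2.42456815e-01  4.39046255e-02  2.03661637e+00 -1.32736742e-04
  1.06111687e+00  2.42526015e-01]
```

View pics/lid1.png

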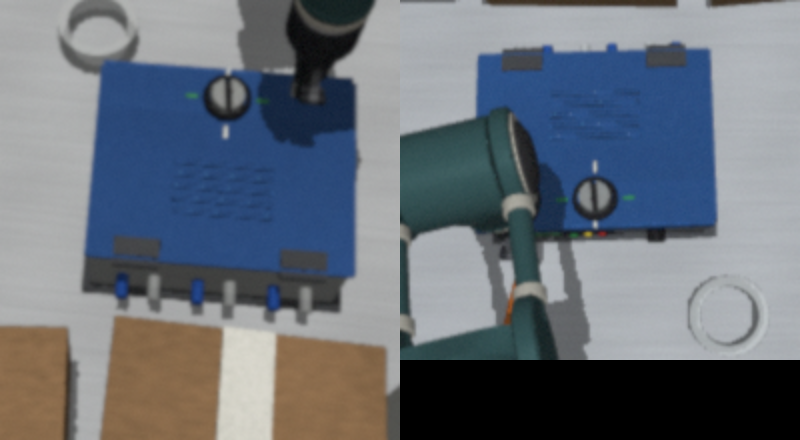

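The lid looks almost shut, with the finger on its +y front part and the stud at scene (383,238) / top (277,239). There's no contact force yet, so I'll push on in small steps.

Emit:
{"op": "jog_arm", "data": {
  "turn": [
    [0,0,0],
    [0,0,0],
    [0,0,0]
  ],
  "delta_pos": [
    [0,0,0.001],
    [0,0,0.001],
    [0,0,0.001]
  ],
  "gripper": [0,0,0]
}}

```text
time: 5.2
tool_pos: [0.495, 0.1481, 0.0997]
tcp_rot: [2.221, 2.221, 0.0]
wrist_force: [-0.6, -0.1, 0.5]
width: -0.002
grip_force: 0.5
```

```bash
python3 - <<'E'
from h import *
P=dict(scene=cv2.imread('pics/s1.png'),top=cv2.imread('pics/t1.png'))
def lid(n,c):
    h=cv2.cvtColor(P[n],cv2.COLOR_BGR2HSV);m=cv2.inRange(h,(100,130,40),(120,255,255))
    L=cv2.connectedComponents(m)[1];q=(L==L[c[1],c[0]])
    return cv2.approxPolyDP(cv2.convexHull(np.argwhere(q)[:,::-1].astype(np.int32)),3,True)[:,0].tolist()
print(lid('scene',(340,290)),lid('top',(310,200)))
F2=tri((322,220.5),(338.5,253.5));print(F2)
print('stud',tri((383.5,238.5),(277.7,239)))
E
```

```text
[[444, 230], [445, 327], [313, 316], [323, 221]] [[336, 252], [247, 255], [219, 198], [220, 168], [285, 162], [333, 165]]
[ 0.47602546 -0.07759529  0.13263925]
stud [0.5097986  0.06759928 0.13915668]
```

```bash
python3 - <<'E'
from h import *
a=snap('scene','s2.png');b=snap('top','t2.png')
for z in(.0997,.115,.13): print(z,proj('scene',(.495,.148,z)),proj('top',(.495,.148,z)))
c=np.zeros((560,700,3),np.uint8)
x=cv2.resize(a[195:265,380:470],None,fx=7,fy=7,interpolation=2); c[:490,:630]=x
cv2.imwrite('pics/tip.png',c[:490,:630,::-1]); print(read_state()['joint_torque'],read_state()['wrist_force'])
E
```

```text
0.0997 [415.99063615 244.71026949] [246.23575932 246.33648372]
0.115 [417.0991357  241.62035075] [245.20550022 245.825645  ]
0.13 [418.21101041 238.52102381] [244.16712709 245.31078305]
[-2.35572882e-02 -3.59656835e+01 -3.33063304e+01 -9.14633798e-03
 -1.17865580e-02 -2.94288893e-04] [0.08390705 0.69238189 0.37291797]
```

View pics/tip.png

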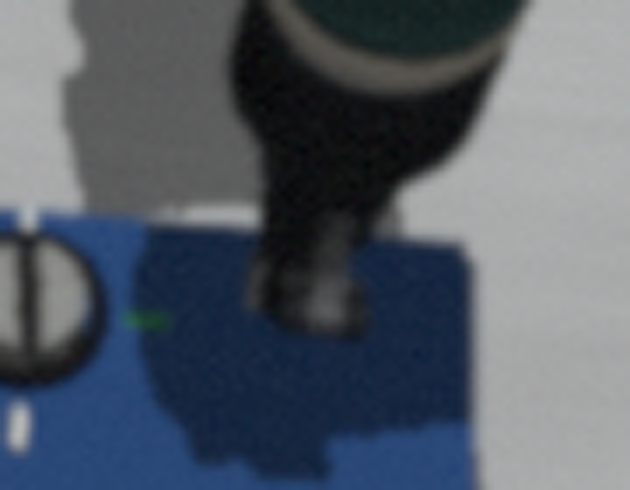

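```bash
python3 - <<'E'
from h import *
for z in(.0997,.11,.125): print(z,onz('scene',424.3,241,z))
P={'scene':cv2.imread('pics/s2.png'),'top':cv2.imread('pics/t2.png'),}
for n,c in(('scene',(340,290)),('top',(310,200))):
    h=cv2.cvtColor(P[n],cv2.COLOR_RGB2HSV if 0 else cv2.COLOR_BGR2HSV);m=cv2.inRange(h,(100,130,30),(120,255,255))
    L=cv2.connectedComponents(m)[1];q=(L==L[c[1],c[0]])
    print(n,cv2.approxPolyDP(cv2.convexHull(np.argwhere(q)[:,::-1].astype(np.int32)),3,True)[:,0].tolist())
# predicted px of lid corners shut
yaw=np.radians(2.7);ex=np.array([np.cos(yaw),np.sin(yaw)]);ey=np.array([-ex[1],ex[0]]);H=np.array([.698,.076])
for th in (0,.05,.1,.15):
  for s in(-.143,.143):
    r=.224*np.cos(th)-(-0.006*np.sin(th))*-1
    p=H-ex*r+ey*s; z=.1+.224*np.sin(th)+.006*np.cos(th)
    print(th,s,proj('scene',(*p,z)).round(1),proj('top',(*p,z)).round(1))
E
```

```text
0.0997 [0.48273601 0.167081   0.0997    ]
0.11 [0.4885233  0.16535359 0.11      ]
0.125 [0.49695139 0.16283795 0.125     ]
scene [[446, 326], [314, 317], [322, 222], [444, 231]]
top [[336, 252], [247, 255], [219, 198], [220, 168], [285, 162], [333, 165]]
0 -0.143 [321. 228.] [337.2 252.2]
0 0.143 [442.5 235.9] [220.9 257.2]
0.05 -0.143 [321.  225.8] [337.4 251.7]
0.05 0.143 [443.6 233.8] [219.9 256.7]
0.1 -0.143 [321.  223.8] [337.6 250.9]
0.1 0.143 [444.6 231.9] [218.8 255.9]
0.15 -0.143 [320.9 222.1] [337.7 249.9]
0.15 0.143 [445.7 230.2] [217.8 254.9]
```

```bash
python3 - <<'E'
from h import *
T=np.array([.2847,-.6112,.1945]);ys=np.array([.4226,-.9063,0])
for s in(-.0427,0,.0427):
    for dz in (0,.013): print(s,dz,proj('scene',T+s*ys+[0,0,dz]).round(1),proj('top',T+s*ys+[0,0,dz]).round(1))
s=cv2.imread('pics/scene0.png');t=cv2.imread('pics/top0.png')
c=np.zeros((480,800,3),np.uint8);c[:480,:400]=cv2.resize(s[40:136,50:130],(400,480),interpolation=2);c[:400,400:]=cv2.resize(t[310:390,560:640],(400,400),interpolation=2)
cv2.imwrite('pics/start.png',c)
E
```

```text
-0.0427 0 [131.3 113.3] [558.3 345.5]
-0.0427 0.013 [129.5 109.6] [561.4 346.4]
0 0 [113.6 117.4] [574.8 337.4]
0 0.013 [111.7 113.7] [578.2 338.1]
0.0427 0 [ 95.7 121.5] [591.3 329.3]
0.0427 0.013 [ 93.6 117.8] [594.8 329.9]
```

View pics/start.png

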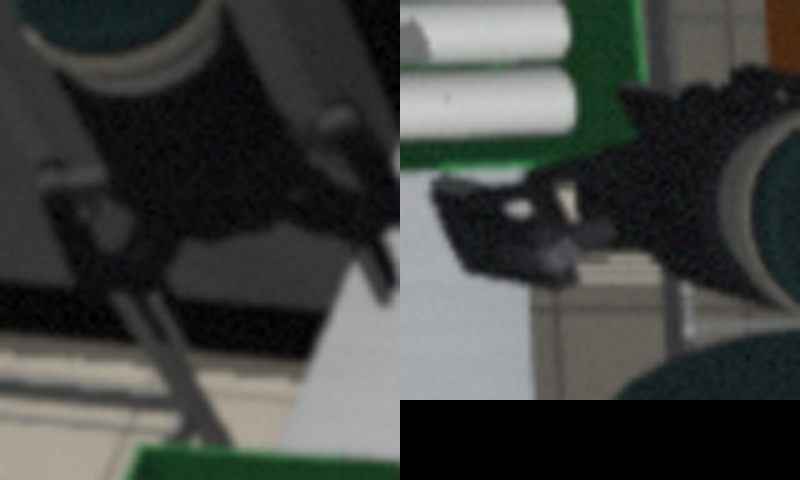

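```bash
python3 - <<'E'
from h import *
X=tri((98,99.5),(586,338));print(X,proj('scene',X),proj('top',X))
X=tri((69,99),(604,328));print(X,proj('scene',X),proj('top',X))
X=tri((127,100),(567.5,346));print(X,proj('scene',X),proj('top',X))
E
```

```text
[ 0.29148025 -0.6117163   0.25689576] [102.82188309 101.10173723] [591.64218557 337.72706482]
[ 0.31537435 -0.65351083  0.27290917] [ 78.92947348 102.13619664] [615.36334189 327.0559717 ]
[ 0.27302298 -0.56337504  0.24797121] [126.77516573  99.92125021] [567.23164462 346.00349626]
```

The finger's tip looks higher in the picture than its reported pose says. I'll push to firm contact, which gives the height offset directly.

Emit:
{"op": "jog_arm", "data": {
  "turn": [
    [0,0,0],
    [0,0,0],
    [0,0,0],
    [0,0,0]
  ],
  "delta_pos": [
    [0,0,0.002],
    [0,0,0.002],
    [0,0,0.002],
    [0,0,0.002]
  ],
  "gripper": [0,0,0,0]
}}

```text
time: 5.63
tool_pos: [0.4948, 0.1481, 0.0914]
tcp_rot: [-2.221, -2.221, 0.0]
wrist_force: [-1.3, -0.1, 1.0]
width: 0.002
grip_force: 0.5
```

```bash
python3 - <<'E'
from h import *
a=vision.read_camera('scene');b=vision.read_camera('top')
for n,i,c in(('scene',a,(340,290)),('top',b,(310,200))):
    m=cv2.inRange(cv2.cvtColor(i,cv2.COLOR_RGB2HSV),(100,130,30),(120,255,255))
    L=cv2.connectedComponents(m)[1];q=(L==L[c[1],c[0]])
    print(n,cv2.approxPolyDP(cv2.convexHull(np.argwhere(q)[:,::-1].astype(np.int32)),3,True)[:,0].tolist())
s=read_state();print(s['wrist_force'],s['tool_pos'])
E
```

```text
scene [[446, 326], [314, 317], [321, 225], [443, 232]]
top [[336, 253], [248, 255], [219, 199], [220, 168], [285, 162], [333, 165]]
[-0.33302033  1.07025379  0.06979603] [0.49466207 0.14801636 0.09109753]
```

Emit:
{"op": "jog_arm", "data": {
  "turn": [
    [0,0,0],
    [0,0,0],
    [0,0,0],
    [0,0,0]
  ],
  "delta_pos": [
    [0,0,0.002],
    [0,0,0.002],
    [0,0,0.0015],
    [0,0,0.001]
  ],
  "gripper": [0,0,0,0]
}}

```text
time: 6.07
tool_pos: [0.4947, 0.1481, 0.0849]
tcp_rot: [-2.221, -2.221, 0.001]
wrist_force: [-0.4, 0.6, 0.8]
width: 0.0
grip_force: 0.4
```

Emit:
{"op": "jog_arm", "data": {
  "turn": [
    [0,0,0],
    [0,0,0],
    [0,0,0]
  ],
  "delta_pos": [
    [0,0,0.001],
    [0,0,0.001],
    [0,0,0.0]
  ],
  "gripper": [0,0,0]
}}

```text
time: 6.32
tool_pos: [0.4949, 0.1481, 0.0829]
tcp_rot: [-2.221, -2.221, 0.0]
wrist_force: [-0.3, 0.7, 0.2]
width: 0.003
grip_force: 0.0
```

Emit:
{"op": "jog_arm", "data": {
  "turn": [
    [0,0,0],
    [0,0,0],
    [0,0,0]
  ],
  "delta_pos": [
    [0,0,0.001],
    [0,0,0.001],
    [0,0,0.001]
  ],
  "gripper": [0,0,0]
}}

```text
time: 6.57
tool_pos: [0.4949, 0.1481, 0.0801]
tcp_rot: [-2.221, -2.221, 0.0]
wrist_force: [-0.5, -1.0, 0.8]
width: 0.001
grip_force: 0.4
```

Emit:
{"op": "jog_arm", "data": {
  "turn": [
    [0,0,0],
    [0,0,0],
    [0,0,0]
  ],
  "delta_pos": [
    [0,0,0.001],
    [0,0,0.001],
    [0,0,0.001]
  ],
  "gripper": [0,0,0]
}}

```text
time: 6.82
tool_pos: [0.4949, 0.1481, 0.0771]
tcp_rot: [-2.221, -2.221, 0.0]
wrist_force: [0.1, -0.3, 1.5]
width: -0.003
grip_force: 0.4
```

```bash
python3 - <<'E'
from h import *
a=vision.read_camera('scene');b=vision.read_camera('top')
for n,i,c in(('scene',a,(340,290)),('top',b,(310,200))):
    m=cv2.inRange(cv2.cvtColor(i,cv2.COLOR_RGB2HSV),(100,130,30),(120,255,255))
    L=cv2.connectedComponents(m)[1];q=(L==L[c[1],c[0]])
    print(n,cv2.approxPolyDP(cv2.convexHull(np.argwhere(q)[:,::-1].astype(np.int32)),3,True)[:,0].tolist())
s=read_state();print(s['wrist_force'],s['tool_pos'])
E
```

```text
scene [[446, 326], [314, 317], [322, 226], [442, 235]]
top [[336, 253], [249, 256], [220, 202], [220, 168], [285, 162], [333, 165]]
[-0.10663543  0.5776568  -0.41817517] [0.49491887 0.1480574  0.07695447]
```

Emit:
{"op": "jog_arm", "data": {
  "turn": [
    [0,0,0],
    [0,0,0],
    [0,0,0]
  ],
  "delta_pos": [
    [0,0,0.001],
    [0,0,0.001],
    [0,0,0.001]
  ],
  "gripper": [0,0,0]
}}

```text
time: 7.17
tool_pos: [0.495, 0.1481, 0.0742]
tcp_rot: [2.221, 2.221, 0.0]
wrist_force: [-0.6, -0.4, 0.3]
width: -0.001
grip_force: 0.4
```

Emit:
{"op": "jog_arm", "data": {
  "turn": [
    [0,0,0],
    [0,0,0],
    [0,0,0]
  ],
  "delta_pos": [
    [0,0,0.001],
    [0,0,0.001],
    [0,0,0.001]
  ],
  "gripper": [0,0,0]
}}

```text
time: 7.42
tool_pos: [0.4948, 0.1481, 0.071]
tcp_rot: [-2.221, -2.221, 0.0]
wrist_force: [-0.7, 0.2, 0.8]
width: 0.002
grip_force: 0.4
```

```bash
python3 - <<'E'
from h import *
a=snap('scene','s3.png')
for f in('s1.png','s2.png','s3.png'):
    i=cv2.imread('pics/'+f).astype(int); 
    h=i[:,:,0]-i[:,:,2]
    # sub-pixel front edge row at columns
    out=[]
    for c in(330,345,360,405):
        col=h[200:240,c]; k=np.argmax(col>45); out.append(round(200+k-(col[k]-45)/(col[k]-col[k-1]),2))
    d=np.argwhere((i[225:262,408:440].sum(2)<0)); print(f,out)
i3=cv2.imread('pics/s3.png');i2=cv2.imread('pics/s2.png')
c=np.hstack([cv2.resize(i[195:265,360:455],None,fx=4.2,fy=6,interpolation=2) for i in(i2,i3)]);cv2.imwrite('pics/tip2.png',c)
print(c.shape)
E
```

```text
s1.png [np.float64(220.16), np.float64(221.66), np.float64(222.75), np.float64(198.95)]
s2.png [np.float64(220.59), np.float64(222.03), np.float64(223.28), np.float64(198.87)]
s3.png [np.float64(226.73), np.float64(227.94), np.float64(228.9), np.float64(198.9)]
(420, 798, 3)
```

View pics/tip2.png

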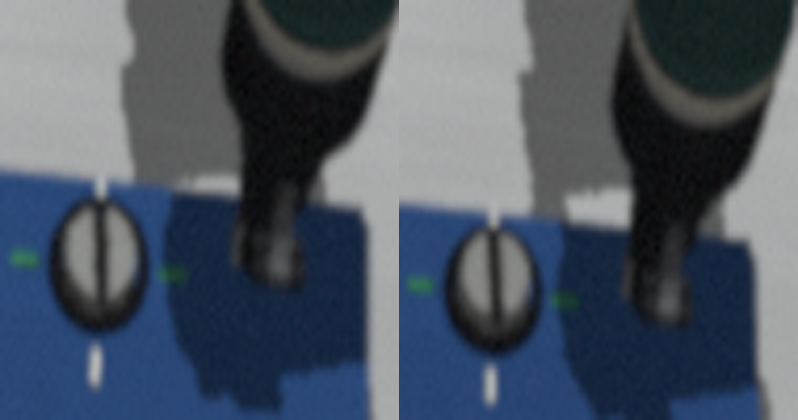

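The lid moves with the tool, so the reported TCP is about 35–45 mm lower than the real tip. I'll take the offset from firm contact and carry on.

Emit:
{"op": "jog_arm", "data": {
  "turn": [
    [0,0,0],
    [0,0,0],
    [0,0,0]
  ],
  "delta_pos": [
    [0,0,0.001],
    [0,0,0.001],
    [0,0,0.001]
  ],
  "gripper": [0,0,0]
}}

```text
time: 7.72
tool_pos: [0.4951, 0.1481, 0.0703]
tcp_rot: [-2.221, -2.221, 0.0]
wrist_force: [-9.2, -1.5, 20.3]
width: -0.0
grip_force: 10.5
```

Emit:
{"op": "jog_arm", "data": {
  "turn": [
    [0,0,0],
    [0,0,0],
    [0,0,0]
  ],
  "delta_pos": [
    [0,0,0.001],
    [0,0,0.001],
    [0,0,0.001]
  ],
  "gripper": [0,0,0]
}}

```text
time: 7.97
tool_pos: [0.4952, 0.1482, 0.0701]
tcp_rot: [-2.221, -2.222, 0.001]
wrist_force: [-15.5, -4.8, 38.9]
width: -0.002
grip_force: 19.4
```

Emit:
{"op": "jog_arm", "data": {
  "turn": [
    [0,0,0],
    [0,0,0],
    [0,0,0]
  ],
  "delta_pos": [
    [0,0,0.001],
    [0,0,0.001],
    [0,0,0.001]
  ],
  "gripper": [0,0,0]
}}

```text
time: 8.22
tool_pos: [0.4953, 0.1482, 0.07]
tcp_rot: [-2.221, -2.222, 0.001]
wrist_force: [-24.1, -6.7, 56.6]
width: -0.001
grip_force: 28.3
```

Emit:
{"op": "jog_arm", "data": {
  "turn": [
    [0,0,0],
    [0,0,0],
    [0,0,0],
    [0,0,0],
    [0,0,0],
    [0,0,0],
    [0,0,0],
    [0,0,0],
    [0,0,0],
    [0,0,0],
    [0,0,0],
    [0,0,0],
    [0,0,0],
    [0,0,0],
    [0,0,0],
    [0,0,0],
    [0,0,0]
  ],
  "delta_pos": [
    [0,0,-0.009],
    [0,0,-0.036],
    [0,0,-0.036],
    [0,0,-0.036],
    [0,0,-0.036],
    [-0.0373,0.0025,0],
    [-0.0373,0.0025,0],
    [-0.0373,0.0025,0],
    [-0.0373,0.0025,0],
    [-0.0373,0.0025,0],
    [-0.0373,0.0025,0],
    [-0.0373,0.0025,0],
    [-0.0373,0.0025,0],
    [-0.0373,0.0025,0],
    [-0.0373,0.0025,0],
    [-0.0373,0.0025,0],
    [-0.0373,0.0025,0]
  ],
  "gripper": [0,0,0,0,0,0,0,0,0,0.06,0.06,0.06,0.06,0.06,0.06,0.06,0.06]
}}

```text
time: 9.63
tool_pos: [0.5247, -0.3016, 0.215]
tcp_rot: [2.222, 2.221, 0.0]
wrist_force: [0.2, 0.8, 0.7]
width: 0.701
grip_force: 0.0
```

Emit:
{"op": "jog_arm", "data": {
  "turn": [
    [0,0,-0.12],
    [0,0,-0.12],
    [0,0,-0.12],
    [0,0,-0.12],
    [0,0,-0.12],
    [0,0,-0.12],
    [0,0,-0.12],
    [0,0,-0.12],
    [0,0,-0.12],
    [0,0,-0.12],
    [0,0,-0.12],
    [0,0,-0.12],
    [0,0,-0.12],
    [0,0,-0.12],
    [0,0,-0.12],
    [0,0,-0.12],
    [0,0,0]
  ],
  "delta_pos": [
    [0,0,0],
    [0,0,0],
    [0,0,0],
    [0,0,0],
    [0,0,0],
    [0,0,0],
    [0,0,0],
    [0,0,0],
    [0,0,0],
    [0,0,0],
    [0,0,0],
    [0,0,0],
    [0,0,0],
    [0,0,0],
    [0,0,0],
    [0,0,0],
    [0,0,0]
  ],
  "gripper": [0.06,0.06,0.06,0.06,0.06,0.06,0.06,0.06,0.06,0.06,0.06,0.06,0.06,0.06,0.06,0.06,0.06]
}}

```text
time: 11.05
tool_pos: [0.5249, -0.2996, 0.2149]
tcp_rot: [0.55, -3.093, -0.0]
wrist_force: [-0.3, -0.3, -0.7]
width: 0.701
grip_force: 0.0
```

```bash
python3 - <<'E'
from h import *
a=snap('scene','s4.png');b=snap('top','t4.png')
s=read_state();print(s['q'],s['tool_pos'],s['tcp_rot'],s['width'])
# lid state
i=cv2.imread('pics/s4.png').astype(int);h=i[:,:,0]-i[:,:,2]
for c in(330,345,360,405,425):
    col=h[205:245,c]; k=np.argmax(col>45); print(c,round(205+k-(col[k]-45)/(col[k]-col[k-1]),2))
m=np.hstack([cv2.resize(a[140:280,160:300],(400,400),interpolation=2),cv2.resize(b[190:330,360:500],(400,400),interpolation=2)])
cv2.imwrite('pics/app.png',m[:,:,::-1])
E
```

```text
[-5.59703303e-01  1.20070037e-01  1.73818337e+00 -8.87532404e-05
  1.28351415e+00 -2.47624469e+00] [ 0.52489779 -0.29952245  0.21494523] [ 5.40400818e-01 -3.09457537e+00 -8.43409033e-05] 0.7038879435647984
330 226.82
345 227.88
360 228.93
405 232.45
425 234.22
```

View pics/app.png

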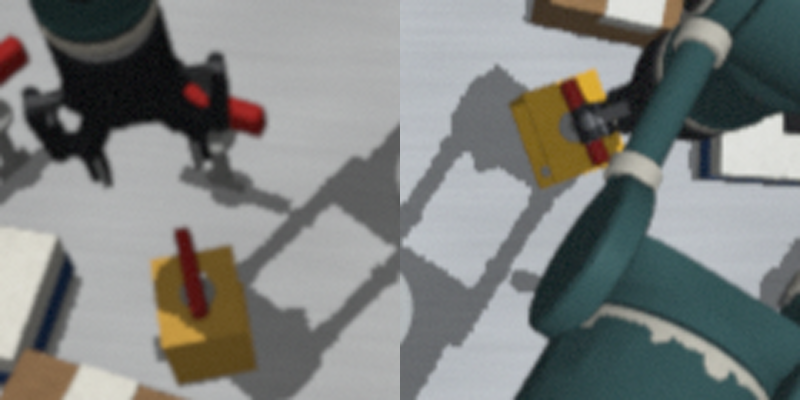

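```bash
python3 - <<'E'
from h import *
X=tri((233.5,198),(424.5,233));print('+y tip',X,proj('scene',X),proj('top',X))
T=np.array([.5249,-.2995,.2149]);R=Ro.from_rotvec([.5404,-3.0946,0]).as_matrix();print(np.degrees(np.arctan2(R[1,0],R[0,0])),R[:,1])
for s in(-.037,.037,0):
  for off in((0,0,0),(0,0,.0357+.006)): print(s,off,proj('scene',T+s*R[:,1]+off).round(1),proj('top',T+s*R[:,1]+off).round(1))
for z in(.25,.257,.263):print(z,onz('scene',215,201,z))
# scene finger dark columns profile
i=cv2.imread('pics/s4.png').astype(int).sum(2)
for r in range(190,212,2): print(r,''.join('#' if v<200 else '+' if v<300 else '.' for v in i[r,165:260]))
i=cv2.imread('pics/t4.png').astype(int)
for r in range(214,252,2): print(r,''.join('Y' if (p[2]-p[0]>70 and p[1]-p[0]>50) else 'R' if p[2]-p[0]>60 else '#' if p.sum()<200 else '+' if p.sum()<300 else '.' for p in i[r,400:465]))
E
```

```text
+y tip [ 0.51354694 -0.25967579  0.25069822] [232.93981691 197.89923116] [423.94888287 233.04289195]
-160.18900970142292 [-3.38918386e-01  9.40815777e-01  2.80110520e-05]
-0.037 (0, 0, 0) [198.9 212.8] [453.  224.5]
-0.037 (0, 0, 0.0417) [194.7 202.2] [458.7 221.9]
0.037 (0, 0, 0) [233.3 206.3] [422.5 235.4]
0.037 (0, 0, 0.0417) [230.3 195.6] [426.9 233.3]
0 (0, 0, 0) [216.2 209.5] [437.8 229.9]
0 (0, 0, 0.0417) [212.5 198.9] [442.9 227.6]
0.25 [ 0.52528319 -0.29544009  0.25      ]
0.257 [ 0.52954474 -0.29318626  0.257     ]
0.263 [ 0.53319749 -0.29125441  0.263     ]
190 ..........#####################+.............................+######+....+++...................
192 ..+......++####################...............................+#####+....+.....................
194 ####++++++++########++#########+..............................++######++++.....................
196 ####++++++++..++++......+#######+..............................+#++..+###++....................
198 #+++++++++...............+#######..............................+++...++###+....................
200 ++++++++.............
[... 1204 characters left out ...]

232 +YYYYYYYYYYYYYYR++++####++..+..+###+############++++++++++##++++#
234 .RYYYYYYYYYYYYY+++++#####++++#++##############+++++++++++#####+++
236 .+YYYYYYYYYYYYYY+++++###########+##++++++####++++++++++++########
238 ..+YYYYYYYYYYYYYY+++++#########RYYYYYR..+####+++++++++++++#######
240 ...+YYYYYYYYYYYYYYYYYRR####RRRRRYYYYYY.+####+++++++++++........++
242 ...+RYYYYYYYYYYYYYYYYYYYYR#RRRRRRYYYYY++++++++++++++++.........++
244 ....+YYYYYYYYYYYYYYYYYYYYR#RRRRRR++...........+++++++...........+
246 .....+YYYYYYYYYYYYYYYYYYYYRR#RRRR+...............+++...........++
248 ......+YYR++RYYYYYYYYYYYYYYYYYRY...............................++
250 ......+RY++++YYYYYYYYYYRRR.....................................++
```

The fingertips at scene (195,203) and (231,195) match the reported pose with only z +0.036, so xy is good. I'll refine the bar's yaw, then go down.

```bash
python3 - <<'E'
from h import *
for n,c in(('scene',(227,235)),('top',(424,232))):
    h=cv2.cvtColor(cv2.imread(f'pics/{n}0.png'),cv2.COLOR_BGR2HSV).astype(int); h[...,0]=(h[...,0]+10)%180
    L=cv2.connectedComponents(cv2.inRange(h,(2,110,50),(17,255,255)))[1];p=np.argwhere(L==L[c[1],c[0]])[:,::-1]
    X=np.array([onz(n,*q,.113)[:2] for q in p]);mu=X.mean(0);v=np.linalg.svd(X-mu)[2][0];print(n,mu,np.degrees(np.arctan2(v[1],v[0]))%180,np.ptp((X-mu)@v))
E
```

```text
scene [ 0.53120908 -0.29235769] 23.428291953489236 0.08360776846990015
top [ 0.53086123 -0.2923651 ] 22.338666493485334 0.07626967641848081
```

Emit:
{"op": "jog_arm", "data": {
  "turn": [
    [0,0,-0.03],
    [0,0,0],
    [0,0,0],
    [0,0,0],
    [0,0,0],
    [0,0,0],
    [0,0,0],
    [0,0,0],
    [0,0,0]
  ],
  "delta_pos": [
    [0,0,0],
    [-0.008,0.005,0],
    [0,0,0.03],
    [0,0,0.03],
    [0,0,0.03],
    [0,0,0.03],
    [0,0,0.022],
    [0,0,0.01],
    [0,0,0.0]
  ],
  "gripper": [0.06,0.06,0.06,0.06,0.06,0.06,0.06,0.06,0.06]
}}

```text
time: 11.9
tool_pos: [0.5285, -0.2901, 0.0599]
tcp_rot: [0.589, -3.081, -0.007]
wrist_force: [-1.4, 0.4, 0.4]
width: 0.702
grip_force: 0.0
```

Emit:
{"op": "jog_arm", "data": {
  "turn": [
    [0,0,0],
    [0,0,0],
    [0,0,0],
    [0,0,0],
    [0,0,0],
    [0,0,0],
    [0,0,0],
    [0,0,0]
  ],
  "delta_pos": [
    [0,0,0.003],
    [0,0,0],
    [0,0,0],
    [0,0,0],
    [0,0,0],
    [0,0,0],
    [0,0,0],
    [0,0,0]
  ],
  "gripper": [0.06,0.04,0.02,0,0,0,0,0],
  "grip_force": 70
}}

```text
time: 12.57
tool_pos: [0.5317, -0.2927, 0.0619]
tcp_rot: [-0.591, 3.083, -0.003]
wrist_force: [-0.6, 0.0, 6.4]
width: 0.143
grip_force: 68.6
```

```bash
python3 - <<'E'
from h import *
a=snap('scene','s5.png');s=read_state();print(s['q'],s['tool_pos'],s['tcp_rot'],s['wrist_force'],s['torque'],s['width'])
h=cv2.cvtColor(a,cv2.COLOR_RGB2HSV).astype(int); h[...,0]=(h[...,0]+10)%180
L=cv2.connectedComponents(cv2.inRange(h[215:265,205:250],(2,110,50),(17,255,255)))[1]
for j in range(1,L.max()+1):
    p=np.argwhere(L==j)[:,::-1]+[205,215]
    if len(p)>8: print(len(p),p.min(0),p.max(0))
h0=cv2.imread('pics/scene0.png')
b=vision.read_camera('top');cv2.imwrite('pics/t5.png',b[:,:,::-1])
m=np.hstack([cv2.resize(a[190:290,180:280],(400,400),interpolation=2),cv2.resize(b[180:280,380:480],(400,400),interpolation=2)])
cv2.imwrite('pics/grasp.png',m[:,:,::-1])
E
```

```text
[-5.44254608e-01  2.50188183e-01  1.88210219e+00 -6.83087820e-05
  1.00638850e+00 -2.49407762e+00] [ 0.53166599 -0.29269957  0.06190189] [-0.59147183  3.08324615 -0.00313034] [-0.33565702 -0.79625366  6.54982446] [-0.03524434  0.08651795 -0.01730305] 0.14802722815188846
142 [222 226] [232 250]
```

View pics/grasp.png

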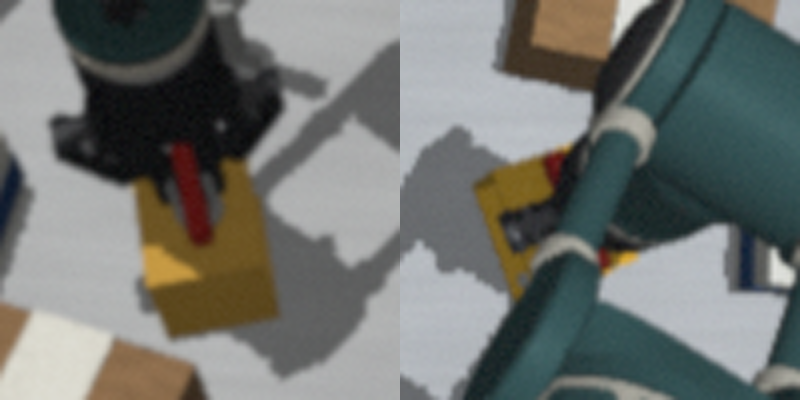

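The fingers flank the bar around its middle (scene ≈(228,240)), with the width at about the bar's thickness. Now I lift and check.

Emit:
{"op": "jog_arm", "data": {
  "turn": [
    [0,0,0],
    [0,0,0],
    [0,0,0],
    [0,0,0],
    [0,0,0],
    [0,0,0],
    [0,0,0],
    [0,0,0],
    [0,0,0]
  ],
  "delta_pos": [
    [0,0,-0.005],
    [0,0,-0.01],
    [0,0,-0.02],
    [0,0,-0.025],
    [0,0,-0.025],
    [0,0,-0.025],
    [0,0,-0.025],
    [0,0,-0.015],
    [0,0,0]
  ],
  "gripper": [0,0,0,0,0,0,0,0,0]
}}

```text
time: 13.42
tool_pos: [0.5326, -0.2929, 0.2154]
tcp_rot: [-0.591, 3.08, -0.007]
wrist_force: [0.3, -0.6, -0.9]
width: 0.151
grip_force: 69.1
```

```bash
cat >> h.py <<'E'
def red(im,n,X,w=45):
    """largest red blob near projected X -> pixels"""
    u,v=proj(n,X).astype(int); h=cv2.cvtColor(im,cv2.COLOR_RGB2HSV).astype(int); h[...,0]=(h[...,0]+10)%180
    m=cv2.inRange(h,(2,110,40),(17,255,255)); k=np.zeros_like(m); k[max(v-w,0):v+w,max(u-w,0):u+w]=1
    L=cv2.connectedComponents(m*k)[1]; j=1+np.argmax([np.sum(L==i) for i in range(1,L.max()+1)])
    return np.argwhere(L==j)[:,::-1]
E
python3 - <<'E'
from h import *
a=snap('scene','s6.png');b=snap('top','t6.png');s=read_state();print(s['tool_pos'],s['wrist_force'],s['width'])
T=s['tool_pos']
for dz in (.036,.055): print(proj('scene',T+[0,0,dz]),proj('top',T+[0,0,dz]))
p=red(a,'scene',T+[0,0,.055]);print(len(p),p.min(0),p.max(0),p.mean(0))
p=red(b,'top',T+[0,0,.055]);print(len(p),p.min(0),p.max(0),p.mean(0))
E
```

```text
[ 0.53043582 -0.2916965   0.21045808] [-0.16508452 -0.6882769  -1.76885488] 0.1494536474310879
[216.52866645 204.16887427] [437.97540089 225.64328786]
[214.8650783  199.20528874] [440.31261588 224.50820481]
200 [209 186] [220 216] [214.73 200.82]
52 [431 208] [437 218] [434.30769231 212.09615385]
```

```bash
python3 - <<'E'
from h import *
for n,c in(('scene',(383,241)),('top',(277,241))):
    i=cv2.imread(f"pics/{'s' if n=='scene' else 't'}6.png"); x0,y0=c[0]-24,c[1]-24
    k=i[y0:y0+48,x0:x0+48].astype(int); h=cv2.cvtColor(i[y0:y0+48,x0:x0+48],cv2.COLOR_BGR2HSV)
    blue=(h[...,0]>95)&(h[...,0]<125)&(h[...,1]>110)&(h[...,2]>50)
    gray=(h[...,1]<70)&(h[...,2]>90)
    g=cv2.inRange(h,(50,80,40),(85,255,255))
    for name,m in(('gray',gray),('green',g>0)):
        q,L,st,ce=cv2.connectedComponentsWithStats(m.astype(np.uint8))
        for j in range(1,q):
            if st[j,4]>=4: print(n,name,(ce[j]+[x0,y0]).round(1),st[j,4],(st[j,:4]+[x0,y0,0,0]).tolist())
    print('\n'.join(''.join('B' if blue[r,cc] else 'o' if gray[r,cc] else 'g' if g[r,cc] else '#' if k[r,cc].sum()<160 else '.' for cc in range(48)) for r in range(6,44)))
E
```

```text
scene gray [383.5 223.6] 675 [359, 217, 48, 16]
scene gray [378.2 240.6] 69 [375, 234, 7, 14]
scene gray [386.8 240.2] 74 [384, 234, 7, 13]
scene gray [381.1 258.6] 17 [380, 256, 3, 6]
scene green [365. 242.] 5 [363, 242, 5, 1]
scene green [399. 245.] 5 [397, 245, 5, 1]
oooooooooooooooooooooooooooooooooooooooooooooooo
oooooooooooooooooooooooooooooooooooooooooooooooo
oooooooooooooooooooooooooooooooooooooooooooooooo
oooooooooooooooooooooooooooooooooooooooooooooooo
oooooooooooooooooooooooooooooooooooooooooooooooo
oooooooooooooooooooooooooooooooooooooooooooooooo
....oooooooooooooooooooooooooooooooooooooooooooo
BBBBBBBBBB.........ooooooooooooooooooooooooooooo
BBBBBBBBBBBBBBBBBBBBB.oooo......oooooooooooooooo
BBBBBBBBBBBBBBBBBBBBB.ooo.BBBBBBBBBB.........ooo
BBBBBBBBBBBBBBBBBBB........BBBBBBBBBBBBBBBBBBBBB
BBBBBBBBBBBBBBBBB...o..#..oooBBBBBBBBBBBBBBBBBBB
BBBBBBBBBBBBBBBB#.oooo.#.oooo..BBBBBBBBBBBBBBBBB
BBBBBBBBBBBBBBB#.ooooo.#.ooooo..BBBBBBBBBBBBBBBB
BBBBBBBBBBBBBB##.ooooo.#.oooooo.BBBBBBBBBBBBBBBB
BBBBBBBBBBBBBB#.oooooo.#.ooooooo.BBBBBBBBBBBBBBB
BBBBBBBBBBBBB##.oooooo.#.ooooooo.BBBBBBBBBBBB
[... 2539 characters left out ...]
#BBBBBBBBBBBBB
BBBBBBBBBBBBBBBBB##.ooooo..ooo...#BBBBBBBBBBBBBB
BBBBBBBBBBBBBBBBBB##..ooo...o..###BBBBBBBBBBBBBB
BBBBBBBBBBBBBBBBBB###.........###BBBBBBBBBBBBBBB
BBBBBBBBBBBBBBBBBBBB###....####BBBBBBBBBBBBBBBBB
BBBBBBBBBBBBBBBBBBBBBB########BBBBBBBBBBBBBBBBBB
BBBBBBBBBBBBBBBBBBBBBBBBB.oBBBBBBBBBBBBBBBBBBBBB
BBBBBBBBBBBBBBBBBBBBBBBBBoo.BBBBBBBBBBBBBBBBBBBB
BBBBBBBBBBBBBBBBBBBBBBBB.oo.BBBBBBBBBBBBBBBBBBBB
BBBBBBBBBBBBBBBBBBBBBBBB.oo.BBBBBBBBBBBBBBBBBBBB
BBBBBBBBBBBBBBBBBBB....B.oo...BBBBBBBBBBBB.BB.B.
BBBBBBBBBBBB.ggg...............###..............
.............ggg......o...................o.oooo
................ooooooo.o.oooooooooooooooooooooo
oooooooooooooooooooooooooooooooooooooooooooooooo
```

```bash
python3 - <<'E'
from h import *
print('stud tri',tri((382.8,240.4),(277.9,241.3)),onz('scene',382.8,240.4,.123),onz('top',277.9,241.3,.123))
def yw(n,a,b,z,o=0):
    d=(onz(n,*b,z)-onz(n,*a,z)); return (np.degrees(np.arctan2(d[1],d[0]))+o)
print('white top',yw('top',(278.5,254.2),(278,225.5),.106),'green top',yw('top',(295,240.8),(262,242),.106,-90),'green scene',yw('scene',(365,242),(399,245),.106,-90))
print('slot scene',yw('scene',(382,235),(383.2,247),.123),'slot top',yw('top',(278.3,248),(277.5,234),.123))
for n,p in(('scene',(382,243.5)),('top',(278.5,241.4))): print('greenmid',onz(n,*p,.106))
E
```

```text
stud tri [0.5057929  0.06807791 0.12277979] [0.50588592 0.06841064 0.123     ] [0.50578042 0.06770713 0.123     ]
white top 1.8222284885371622 green top 2.396455192798271 green scene 1.2643669737889667
slot scene 8.685991080558273 slot top 4.082117670640269
greenmid [0.5049147  0.06835246 0.106     ]
greenmid [0.50711631 0.06784108 0.106     ]
```

Emit:
{"op": "jog_arm", "data": {
  "turn": [
    [0,0,0.105],
    [0,0,0.105],
    [0,0,0.104],
    [0,0,0],
    [0,0,0],
    [0,0,0],
    [0,0,0],
    [0,0,0],
    [0,0,0],
    [0,0,0],
    [0,0,0],
    [0,0,0],
    [0,0,0],
    [0,0,0],
    [0,0,0],
    [0,0,0],
    [0,0,0],
    [0,0,0]
  ],
  "delta_pos": [
    [0,0,0],
    [0,0,0],
    [0,0,0],
    [0.0,0.015,0],
    [0.0,0.03,0],
    [0.0,0.036,0],
    [0.001,0.036,0],
    [0,0.036,0],
    [0,0.036,0],
    [0,0.036,0],
    [0,0.036,0],
    [0,0.036,0],
    [0,0.03,0],
    [0,0.02,0],
    [0,0.01,0],
    [0,0.004,0],
    [0,0,0],
    [0,0,0]
  ],
  "gripper": [0,0,0,0,0,0,0,0,0,0,0,0,0,0,0,0,0,0]
}}

```text
time: 15.02
tool_pos: [0.5056, 0.0675, 0.2095]
tcp_rot: [0.103, -3.139, 0.001]
wrist_force: [-0.6, -0.8, -1.7]
width: 0.149
grip_force: 69.0
```

```bash
cat > bar.py <<'E'
from h import *
import sys
k=sys.argv[1]; a=snap('scene',f's{k}.png');b=snap('top',f't{k}.png');s=read_state();T=s['tool_pos'];r=Ro.from_rotvec(s['tcp_rot']).as_matrix()
print(T.round(4),'psi',np.degrees(np.arctan2(r[1,0],r[0,0])).round(2),'tilt',r[:,2].round(3),s['wrist_force'].round(1),s['width'].round(3))
zb=T[2]+.0505
for n,i in(('scene',a),('top',b)):
    p=red(i,n,[T[0],T[1],zb],60); X=np.array([onz(n,*q,zb)[:2] for q in p]);mu=X.mean(0);v=np.linalg.svd(X-mu)[2][0];t=(X-mu)@v
    print(n,len(p),p.min(0),p.max(0),'c',mu.round(4),'yaw',(np.degrees(np.arctan2(v[1],v[0]))%180).round(1),'ends mid',(mu+v*(t.max()+t.min())/2).round(4),np.ptp(t).round(4))
E
python3 bar.py 7
```

```text
Traceback (most recent call last):
  File "bar.py", line 4, in <module>
    print(T.round(4),'psi',np.degrees(np.arctan2(r[1,0],r[0,0])).round(2),'tilt',r[:,2].round(3),s['wrist_force'].round(1),s['width'].round(3))
                                                                                                                           ^^^^^^^^^^^^^^^^
AttributeError: 'float' object has no attribute 'round'
```

```bash
sed -i "s/s\['width'\].round(3)/s['width']/" bar.py; python3 bar.py 7; python3 - <<'E'
from h import *
i=cv2.imread('pics/s7.png');j=cv2.imread('pics/t7.png')
cv2.imwrite('pics/over.png',np.hstack([cv2.resize(i[180:280,335:435],(400,400),interpolation=2),cv2.resize(j[180:280,230:330],(400,400),interpolation=2)]))
E
```

```text
[0.5061 0.0671 0.2101] psi -176.35 tilt [-0. -0. -1.] [ 0.6  0.4 -2.6] 0.14760781156952102
scene 179 [387 196] [394 225] c [0.5119 0.0691] yaw 179.0 ends mid [0.5099 0.0692] 0.0715
top 53 [269 246] [275 254] c [0.4739 0.0664] yaw 167.9 ends mid [0.4746 0.0663] 0.0179
```

View pics/over.png

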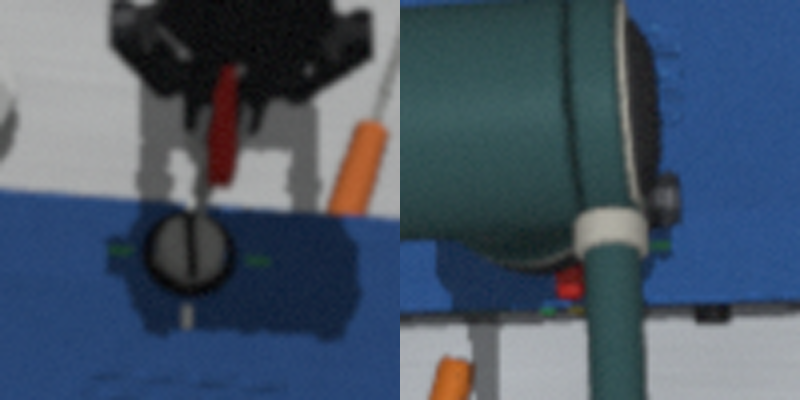

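The red bar (scene ≈(390,211)) hangs upright above the stud (scene ≈(383,241)), a little off in yaw. I'll fit the bar's edges numerically.

```bash
python3 - <<'E'
from h import *
for f,T,psi in(('s0','x',0),('s6',(.5304,-.2917,.2105),201.7),('s7',(.506,.0672,.2101),183.65)):
    n='scene'
    if f=='s0': im=cv2.imread('pics/scene0.png');T=(.531,-.292,.0605)
    else: im=cv2.imread(f'pics/{f}.png')
    zt=T[2]+.0505+.011
    p=red(im[:,:,::-1].copy(),n,[T[0],T[1],zt-.011],60)
    L=[];Rr=[]
    i=im.astype(float);h=i[...,2]-np.maximum(i[...,0],i[...,1])
    print(f,zt)
    for r in range(p[:,1].min(),p[:,1].max()+1):
        c=p[p[:,1]==r,0];seg=h[r,c.min()-3:c.max()+4];t=seg.max()/2
        idx=np.arange(c.min()-3,c.max()+4);a=np.nonzero(seg>t)[0]
        l=idx[a[0]]-(seg[a[0]]-t)/max(seg[a[0]]-seg[a[0]-1],1) if a[0]>0 else idx[0]
        q=idx[a[-1]]+(seg[a[-1]]-t)/max(seg[a[-1]]-seg[a[-1]+1],1) if a[-1]+1<len(seg) else idx[-1]
        L.append((l,r));Rr.append((q,r))
        if f!='s0': print(r,round(l,1),round(q,1),end=' | ')
    for nm,E in(('L',L),('R',Rr)):
        E=np.array(E)[3:-3];X=np.array([onz(n,*e,zt)[:2] for e in E]);mu=X.mean(0);v=np.linalg.svd(X-mu)[2][0];print('\n',nm,mu.round(4),np.degrees(np.arctan2(v[1],v[0]))%180)
E
```

```text
s0 0.122

 L [ 0.3838 -0.3074] 61.60957363149771

 R [ 0.3782 -0.2617] 12.964343411080986
s6 0.272
186 209.6 213.8 | 187 209.5 214.3 | 188 209.7 214.5 | 189 209.5 214.9 | 190 209.6 215.2 | 191 209.3 215.6 | 192 209.4 215.9 | 193 209.7 216.0 | 194 209.8 216.3 | 195 210.0 216.4 | 196 210.4 216.5 | 197 210.7 216.6 | 198 210.8 216.9 | 199 211.1 217.3 | 200 211.3 217.4 | 201 211.6 217.8 | 202 211.8 218.3 | 203 211.9 218.5 | 204 212.2 218.9 | 205 212.3 219.1 | 206 212.6 219.3 | 207 212.8 219.4 | 208 212.9 219.5 | 209 213.1 219.8 | 210 213.4 220.0 | 211 213.6 220.2 | 212 213.9 220.4 | 213 214.3 220.5 | 214 215.1 220.5 | 215 215.4 220.7 | 216 215.6 220.7 | 
 L [ 0.5394 -0.2954] 22.501613464868665

 R [ 0.5378 -0.2827] 23.52889280810608
s7 0.2716
196 390.0 393.5 | 197 389.9 393.5 | 198 389.6 393.5 | 199 389.4 393.7 | 200 389.2 393.7 | 201 388.8 393.7 | 202 388.2 393.5 | 203 388.0 393.6 | 204 387.9 393.6 | 205 388.0 393.6 | 206 388.1 393.6 | 207 388.1 393.6 | 208 388.0 393.5 | 209 387.8 393.5 | 210 387.7 393.4 | 211 387.3 393.5 | 212 387.1 393.3 | 213 386.8 393.6 | 214 386.7 393.6 | 215 386.7 393.5 | 216 386.8 393.5 | 217 386.8 393.5 | 218 387.0 393.3 | 219 386.9 393.1 | 220 386.8 393.1 | 221 386.8 393.1 | 222 386.8 392.8 | 223 386.7 392.5 | 224 386.7 392.2 | 225 386.5 392.0 | 
 L [0.5178 0.0626] 178.12616729342778

 R [0.5164 0.0744] 1.826710796283873
```

Emit:
{"op": "jog_arm", "data": {
  "turn": [
    [0,0,-0.02],
    [0,0,0],
    [0,0,0],
    [0,0,0],
    [0,0,0],
    [0,0,0],
    [0,0,0]
  ],
  "delta_pos": [
    [0,0.0005,0.01],
    [0,0,0.015],
    [0,0,0.01],
    [0,0,0.004],
    [0,0,0.002],
    [0,0,0],
    [0,0,0]
  ],
  "gripper": [0,0,0,0,0,0,0]
}}

```text
time: 15.8
tool_pos: [0.5063, 0.0687, 0.1695]
tcp_rot: [-0.134, 3.138, 0.0]
wrist_force: [-0.1, 0.9, -2.4]
width: 0.151
grip_force: 69.0
```

Emit:
{"op": "jog_arm", "data": {
  "turn": [
    [0,0,0],
    [0,0,0],
    [0,0,0],
    [0,0,0]
  ],
  "delta_pos": [
    [0,0,0.002],
    [0,0,0.002],
    [0,0,0],
    [0,0,0]
  ],
  "gripper": [0,0,0,0]
}}

```text
time: 16.13
tool_pos: [0.5063, 0.0686, 0.1654]
tcp_rot: [-0.134, 3.138, -0.001]
wrist_force: [0.1, 0.0, -2.3]
width: 0.152
grip_force: 69.0
```

Emit:
{"op": "jog_arm", "data": {
  "turn": [
    [0,0,0],
    [0,0,0],
    [0,0,0],
    [0,0,0]
  ],
  "delta_pos": [
    [0,0,0.002],
    [0,0,0.002],
    [0,0,0],
    [0,0,0]
  ],
  "gripper": [0,0,0,0]
}}

```text
time: 16.47
tool_pos: [0.5059, 0.0685, 0.1609]
tcp_rot: [0.134, -3.138, 0.001]
wrist_force: [0.6, -2.4, -3.3]
width: 0.149
grip_force: 68.9
```

The blade is in the slot: 7 mm below the head's top with no vertical force. I press in steps.

Emit:
{"op": "jog_arm", "data": {
  "turn": [
    [0,0,0],
    [0,0,0],
    [0,0,0],
    [0,0,0]
  ],
  "delta_pos": [
    [0,0,0.002],
    [0,0,0.002],
    [0,0,0],
    [0,0,0]
  ],
  "gripper": [0,0,0,0]
}}

```text
time: 16.8
tool_pos: [0.5062, 0.0686, 0.1577]
tcp_rot: [-0.134, 3.138, -0.0]
wrist_force: [-0.7, -2.8, 3.0]
width: 0.149
grip_force: 69.7
```

Emit:
{"op": "jog_arm", "data": {
  "turn": [
    [0,0,0],
    [0,0,0],
    [0,0,0],
    [0,0,0]
  ],
  "delta_pos": [
    [0,0,0.002],
    [0,0,0.002],
    [0,0,0],
    [0,0,0]
  ],
  "gripper": [0,0,0,0]
}}

```text
time: 17.13
tool_pos: [0.5063, 0.0687, 0.1537]
tcp_rot: [-0.134, 3.138, -0.0]
wrist_force: [-1.4, -2.5, 5.6]
width: 0.149
grip_force: 70.1
```

Emit:
{"op": "jog_arm", "data": {
  "turn": [
    [0,0,0],
    [0,0,0],
    [0,0,0],
    [0,0,0],
    [0,0,0]
  ],
  "delta_pos": [
    [0,0,0.002],
    [0,0,0.002],
    [0,0,0.001],
    [0,0,0],
    [0,0,0]
  ],
  "gripper": [0,0,0,0,0]
}}

```text
time: 17.55
tool_pos: [0.5065, 0.0687, 0.1494]
tcp_rot: [-0.134, 3.137, -0.0]
wrist_force: [-2.7, -3.9, 9.0]
width: 0.151
grip_force: 70.6
```

Emit:
{"op": "jog_arm", "data": {
  "turn": [
    [0,0,0],
    [0,0,0.06],
    [0,0,0.08],
    [0,0,0.08],
    [0,0,0.08],
    [0,0,0.08],
    [0,0,0.08],
    [0,0,0]
  ],
  "delta_pos": [
    [0,0,0.0005],
    [0,0,0],
    [0,0,0],
    [0,0,0],
    [0,0,0],
    [0,0,0],
    [0,0,0],
    [0,0,0]
  ],
  "gripper": [0,0,0,0,0,0,0,0]
}}

```text
time: 18.22
tool_pos: [0.5071, 0.0689, 0.1493]
tcp_rot: [0.59, 3.083, 0.001]
wrist_force: [-1.4, -1.8, 9.3]
width: 0.15
grip_force: 70.6
```

```bash
python3 -c "
from h import *
s=read_state();print(s['tool_pos'],s['tcp_rot'],s['wrist_force'],s['torque'],s['q'])"
```

```text
[0.50709122 0.06889261 0.14928004] [5.90059043e-01 3.08316648e+00 1.20282043e-03] [-1.38161382 -1.80956098  9.30237189] [-0.64511378  0.46037517 -0.03677316] [ 8.63066708e-02 -1.30984205e-02  2.00200761e+00  7.18664133e-05
  1.15009748e+00 -1.10633022e+00]
```

Emit:
{"op": "jog_arm", "data": {
  "turn": [
    [0,0,0.08],
    [0,0,0.08],
    [0,0,0.08],
    [0,0,0.08],
    [0,0,0.08],
    [0,0,0.08],
    [0,0,0.08],
    [0,0,0.08],
    [0,0,0.08],
    [0,0,0.08],
    [0,0,0]
  ],
  "delta_pos": [
    [0,0,0],
    [0,0,0],
    [0,0,0],
    [0,0,0],
    [0,0,0],
    [0,0,0],
    [0,0,0],
    [0,0,0],
    [0,0,0],
    [0,0,0],
    [0,0,0]
  ],
  "gripper": [0,0,0,0,0,0,0,0,0,0,0]
}}

```text
time: 19.13
tool_pos: [0.5081, 0.0687, 0.1497]
tcp_rot: [1.743, 2.609, 0.004]
wrist_force: [0.4, -3.4, 8.6]
width: 0.146
grip_force: 70.6
```

Emit:
{"op": "jog_arm", "data": {
  "turn": [
    [0,0,0.08],
    [0,0,0.08],
    [0,0,0.08],
    [0,0,0.08],
    [0,0,0.06],
    [0,0,0.03],
    [0,0,0]
  ],
  "delta_pos": [
    [0,0,0],
    [0,0,0],
    [0,0,0],
    [0,0,0],
    [0,0,0],
    [0,0,0],
    [0,0,0]
  ],
  "gripper": [0,0,0,0,0,0,0]
}}

```text
time: 19.72
tool_pos: [0.5085, 0.0683, 0.1498]
tcp_rot: [2.235, 2.201, 0.005]
wrist_force: [1.8, -4.6, 8.7]
width: 0.151
grip_force: 70.5
```

```bash
python3 bar.py 8; python3 -c "
from h import *
s=read_state();print(s['torque'],s['q'])"
```

```text
[0.5085 0.0683 0.1498] psi 89.21 tilt [ 0.006 -0.001 -1.   ] [ 0.1 -4.5  8.9] 0.15085400164383608
scene 102 [370 218] [382 227] c [0.5063 0.0461] yaw 92.7 ends mid [0.5064 0.0453] 0.026
[-0.96463164 -0.11284488  0.01142896] [ 8.59546814e-02 -1.31583113e-02  2.00104605e+00 -1.37376249e-03
  1.14825253e+00  1.00371022e-01]Traceback (most recent call last):
  File "bar.py", line 7, in <module>
    p=red(i,n,[T[0],T[1],zb],60); X=np.array([onz(n,*q,zb)[:2] for q in p]);mu=X.mean(0);v=np.linalg.svd(X-mu)[2][0];t=(X-mu)@v
  File "h.py", line 24, in red
    L=cv2.connectedComponents(m*k)[1]; j=1+np.argmax([np.sum(L==i) for i in range(1,L.max()+1)])
                                           ~~~~~~~~~^^^^^^^^^^^^^^^^^^^^^^^^^^^^^^^^^^^^^^^^^^^^
    return _wrapfunc(a, 'argmax', axis=axis, out=out, **kwds)
    return _wrapit(obj, method, *args, **kwds)
    result = getattr(arr, method)(*args, **kwds)
ValueError: attempt to get argmax of an empty sequence
```

Emit:
{"op": "jog_arm", "data": {
  "turn": [
    [0,0,0.03],
    [0,0,0.03],
    [0,0,0]
  ],
  "delta_pos": [
    [0,0,0],
    [0,0,0],
    [0,0,0]
  ],
  "gripper": [0,0,0]
}}

```text
time: 20.07
tool_pos: [0.5082, 0.0685, 0.1497]
tcp_rot: [2.301, 2.134, 0.005]
wrist_force: [0.4, -4.0, 9.0]
width: 0.152
grip_force: 70.5
```

```bash
python3 -c "
from h import *
s=read_state();r=Ro.from_rotvec(s['tcp_rot']).as_matrix();print(s['tool_pos'],s['wrist_force'],s['torque'],np.degrees(np.arctan2(r[1,0],r[0,0])))"
```

```text
[0.50818631 0.0685169  0.14970696] [ 0.40954613 -3.97521455  9.02334319] [-0.88042918  0.00819719  0.06185856] 85.69255562830128
```

Emit:
{"op": "jog_arm", "data": {
  "turn": [
    [0,0,-0.02],
    [0,0,0],
    [0,0,0],
    [0,0,0],
    [0,0,0],
    [0,0,0],
    [0,0,0]
  ],
  "delta_pos": [
    [0,0,0],
    [0,0,-0.002],
    [0,0,-0.002],
    [0,0,-0.002],
    [0,0,-0.002],
    [0,0,0],
    [0,0,0]
  ],
  "gripper": [0,0,0,0,0,0,0]
}}

```text
time: 20.65
tool_pos: [0.5073, 0.0691, 0.1563]
tcp_rot: [2.28, 2.159, 0.004]
wrist_force: [3.9, -1.5, 4.1]
width: 0.147
grip_force: 69.8
```

Emit:
{"op": "jog_arm", "data": {
  "turn": [
    [0,0,0],
    [0,0,0],
    [0,0,0],
    [0,0,0],
    [0,0,0],
    [0,0,0],
    [0,0,0],
    [0,0,0]
  ],
  "delta_pos": [
    [0,0,-0.002],
    [0,0,-0.004],
    [0,0,-0.008],
    [0,0,-0.01],
    [0,0,-0.01],
    [0,0,-0.01],
    [0,0,-0.008],
    [0,0,0]
  ],
  "gripper": [0,0,0,0,0,0,0,0]
}}

```text
time: 21.32
tool_pos: [0.5073, 0.069, 0.2104]
tcp_rot: [2.279, 2.159, 0.005]
wrist_force: [0.3, -0.1, -1.6]
width: 0.15
grip_force: 69.1
```

Emit:
{"op": "jog_arm", "data": {
  "turn": [
    [0,0,-0.118],
    [0,0,-0.118],
    [0,0,-0.118],
    [0,0,-0.118],
    [0,0,-0.118],
    [0,0,-0.118],
    [0,0,-0.118],
    [0,0,-0.118],
    [0,0,-0.118],
    [0,0,-0.118],
    [0,0,-0.118],
    [0,0,-0.118],
    [0,0,-0.118],
    [0,0,-0.118],
    [0,0,-0.118],
    [0,0,-0.118],
    [0,0,-0.117],
    [0,0,0]
  ],
  "delta_pos": [
    [0,0,0],
    [0,0,0],
    [0,0,0],
    [0,0,0],
    [0,0,0],
    [0,0,0],
    [0,0,0],
    [0,0,0],
    [0,0,0],
    [0,0,0],
    [0,0,0],
    [0,0,0],
    [0,0,0],
    [0,0,0],
    [0,0,0],
    [0,0,0],
    [0,0,0],
    [0,0,0]
  ],
  "gripper": [0,0,0,0,0,0,0,0,0,0,0,0,0,0,0,0,0,0]
}}

```text
time: 22.82
tool_pos: [0.5056, 0.0688, 0.2074]
tcp_rot: [0.598, -3.083, -0.0]
wrist_force: [-0.3, -0.1, -1.8]
width: 0.151
grip_force: 69.1
```

Emit:
{"op": "jog_arm", "data": {
  "turn": [
    [0,0,0],
    [0,0,0],
    [0,0,0],
    [0,0,0],
    [0,0,0],
    [0,0,0],
    [0,0,0],
    [0,0,0],
    [0,0,0],
    [0,0,0],
    [0,0,0],
    [0,0,0],
    [0,0,0],
    [0,0,0]
  ],
  "delta_pos": [
    [0.005,-0.0153,0],
    [0.01,-0.0308,0],
    [0.0115,-0.0354,0],
    [0.0115,-0.0354,0],
    [0.0115,-0.0354,0],
    [0.0115,-0.0354,0],
    [0.0115,-0.0354,0],
    [0.0115,-0.0354,0],
    [0.0115,-0.0354,0],
    [0.009,-0.0277,0],
    [0.005,-0.0153,0],
    [0.0024,-0.0072,0],
    [0,0,0],
    [0,0,0]
  ],
  "gripper": [0,0,0,0,0,0,0,0,0,0,0,0,0,0]
}}

```text
time: 23.98
tool_pos: [0.5296, -0.2912, 0.2073]
tcp_rot: [0.592, -3.085, -0.003]
wrist_force: [0.7, 0.6, -2.0]
width: 0.15
grip_force: 69.1
```

```bash
python3 bar.py 9; python3 - <<'E'
from h import *
i=cv2.imread('pics/s9.png');x0,y0=362,224
k=i[y0:y0+30,x0:x0+44].astype(int);h=cv2.cvtColor(i[y0:y0+30,x0:x0+44],cv2.COLOR_BGR2HSV)
print('\n'.join(''.join('o' if h[r,c,1]<70 and h[r,c,2]>90 else 'g' if 50<h[r,c,0]<85 and h[r,c,1]>80 else '#' if k[r,c].sum()<160 else 'B' if h[r,c,1]>110 else '.' for c in range(44)) for r in range(30)))
i=i.astype(int);q=i[:,:,0]-i[:,:,2]
for c in(330,345,360,405,425):
    col=q[205:245,c]; k=np.argmax(col>45); print(c,round(205+k-(col[k]-45)/(col[k]-col[k-1]),2),end=' ')
E
```

```text
[ 0.5298 -0.2905  0.2076] psi -158.17 tilt [-0.     0.001 -1.   ] [-1.2  0.1 -2.8] 0.14899657710924646
scene 194 [211 188] [222 217] c [ 0.5334 -0.2888] yaw 23.7 ends mid [ 0.5331 -0.2889] 0.0758
top 50 [430 209] [436 219] c [ 0.5555 -0.2781] yaw 176.6 ends mid [ 0.5543 -0.2781] 0.0219
oooooooooooooooooooooooooooooooooooooooooooo
oooooooooooooooooooooooooooooooooooooooooooo
oooooooooooooooooooooooooooooooooooooooooooo
oooooooooooooooooooooooooooooooooooooooooooo
oooooooooooooooooooooooooooooooooooooooooooo
.ooooooooooooooooooooooooooooooooooooooooooo
BBBBBBB.......oooooooooooooooooooooooooooooo
BBBBBBBBBBBBBBBBBB.oooo......ooooooooooooooo
BBBBBBBBBBBBBBBBBB.ooo.BBBBBBBBBB........ooo
BBBBBBBBBBBBBBBBB...o...BBBBBBBBBBBBBBBBBBBB
BBBBBBBBBBBBBB##...oooo...BBBBBBBBBBBBBBBBBB
BBBBBBBBBBBB###.ooooooooo..BBBBBBBBBBBBBBBBB
BBBBBBBBBBB###.ooooooooooo..#BBBBBBBBBBBBBBB
BBBBBBBBBB###.ooooooooooooo.##BBBBBBBBBBBBBB
BBBBBBBBBB###.oooooooooooooo.#BBBBBBBBBBBBBB
BBBBBBBBB####.oooooooooooooo.##BBBBBBBBBBBBB
BBBBBBBBB####.....oooooooooo.##BBBBBBBBBBBBB
BBBBBBBBB####................###BBBBBBBBBBBB
BggggBBB####..oooo...........###BBBBBBBBBBBB
BBBBBBBB####.ooooooooooooo...B##BBBBBBBBBBBB
BBBBBBBB####..oooooooooooooo.B##BBBBBBBBBBBB
BBBBBBBBB####.oooooooooooooo.###BBBgggggBBBB
BBBBBBBBB####..oooooooooooo.####BBBBBBBBBBBB
BBBBBBBBB#####..oooooooooo..####BBBBBBBBBBBB
BBBBBBBBBB#####....oooo...#####BBBBBBBBBBBBB
BBBBBBBBBB#######........######BBBBBBBBBBBBB
BBBBBBBBBBB###########.#######BBBBBBBBBBBBBB
BBBBBBBBBBBBB################BBBBBBBBBBBBBBB
BBBBBBBBBBBBBB##############BBBBBBBBBBBBBBBB
BBBBBBBBBBBBBBBB##########BBBBBBBBBBBBBBBBBB
330 226.79 345 227.87 360 228.93 405 232.43 425 234.17
```

The slot now lies side to side on the green marks, the head sits slightly lower, and the lid edge is unchanged, so it is locked. I'll compare the key's place in the grip with that before the turn.

```bash
python3 - <<'E'
from h import *
for k,T in((6,(.5304,-.2917,.2105)),(9,(.5298,-.2905,.2076))):
    im=cv2.imread(f'pics/s{k}.png')[:,:,::-1].copy();zb=T[2]+.0505
    p=red(im,'scene',[T[0],T[1],zb],60);X=np.array([onz('scene',*q,zb)[:2] for q in p]);mu=X.mean(0);v=np.linalg.svd(X-mu)[2][0]
    print(k,p.mean(0),mu,mu-T[:2],np.degrees(np.arctan2(v[1],v[0]))%180, (X-mu)@v@np.ones(len(X)))
E
```

```text
6 [214.73 200.82] [ 0.53143196 -0.29262521] [ 0.00103196 -0.00092521] 23.65847217201087 -9.603429163007604e-15
9 [216.60309278 202.58247423] [ 0.53343729 -0.28877589] [0.00363729 0.00172411] 23.667901392281863 3.670674875166924e-15
```

Emit:
{"op": "jog_arm", "data": {
  "turn": [
    [0,0,0],
    [0,0,0],
    [0,0,0],
    [0,0,0],
    [0,0,0],
    [0,0,0],
    [0,0,0]
  ],
  "delta_pos": [
    [0.0033,-0.0028,0],
    [0,0,0.025],
    [0,0,0.025],
    [0,0,0.02],
    [0,0,0.01],
    [0,0,0],
    [0,0,0]
  ],
  "gripper": [0,0,0,0,0,0,0]
}}

```text
time: 24.67
tool_pos: [0.5276, -0.2955, 0.1277]
tcp_rot: [0.595, -3.084, -0.001]
wrist_force: [0.2, 0.3, -2.2]
width: 0.145
grip_force: 69.2
```

Emit:
{"op": "jog_arm", "data": {
  "turn": [
    [0,0,0],
    [0,0,0],
    [0,0,0],
    [0,0,0],
    [0,0,0],
    [0,0,0]
  ],
  "delta_pos": [
    [0,0,0.004],
    [0,0,0.004],
    [0,0,0.004],
    [0,0,0.004],
    [0,0,0],
    [0,0,0]
  ],
  "gripper": [0,0,0,0,0,0]
}}

```text
time: 25.17
tool_pos: [0.5275, -0.296, 0.1113]
tcp_rot: [0.593, -3.085, -0.001]
wrist_force: [0.2, 0.1, -1.7]
width: 0.146
grip_force: 69.2
```

Emit:
{"op": "jog_arm", "data": {
  "turn": [
    [0,0,0],
    [0,0,0],
    [0,0,0],
    [0,0,0],
    [0,0,0],
    [0,0,0],
    [0,0,0],
    [0,0,0]
  ],
  "delta_pos": [
    [0,0,0.006],
    [0,0,0.008],
    [0,0,0.008],
    [0,0,0.008],
    [0,0,0.008],
    [0,0,0.004],
    [0,0,0],
    [0,0,0]
  ],
  "gripper": [0,0,0,0,0,0,0,0]
}}

```text
time: 25.83
tool_pos: [0.5274, -0.2959, 0.0691]
tcp_rot: [0.593, -3.084, -0.001]
wrist_force: [0.3, 0.5, -2.3]
width: 0.151
grip_force: 69.2
```

```bash
python3 bar.py 10; python3 - <<'E'
from h import *
im=cv2.imread('pics/scene0.png');n='scene'
# reference bar blob in first picture
h=cv2.cvtColor(im,cv2.COLOR_BGR2HSV).astype(int);h[...,0]=(h[...,0]+10)%180
L=cv2.connectedComponents(cv2.inRange(h,(2,110,40),(17,255,255)))[1];p=np.argwhere(L==L[235,227])[:,::-1];print(p.min(0),p.max(0),p.mean(0))
E
```

```text
[ 0.5281 -0.2964  0.0701] psi -158.22 tilt [ 0.001 -0.    -1.   ] [ 0.5 -0.3 -2.4] 0.14472454835497384
scene 260 [224 172] [251 186] c [ 0.3746 -0.2942] yaw 74.1 ends mid [ 0.3738 -0.2971] 0.0778
top 26 [418 220] [423 227] c [ 0.5538 -0.2823] yaw 172.3 ends mid [ 0.5524 -0.2821] 0.018
[221 220] [232 250] [226.54545455 235.38181818]
```

Emit:
{"op": "jog_arm", "data": {
  "turn": [
    [0,0,0],
    [0,0,0],
    [0,0,0],
    [0,0,0],
    [0,0,0]
  ],
  "delta_pos": [
    [0,0,0.003],
    [0,0,0.002],
    [0,0,0.002],
    [0,0,0],
    [0,0,0]
  ],
  "gripper": [0,0,0,0,0]
}}

```text
time: 26.35
tool_pos: [0.5275, -0.296, 0.0625]
tcp_rot: [0.594, -3.085, -0.0]
wrist_force: [0.7, -0.3, -1.6]
width: 0.151
grip_force: 69.2
```

Emit:
{"op": "jog_arm", "data": {
  "turn": [
    [0,0,0],
    [0,0,0],
    [0,0,0],
    [0,0,0]
  ],
  "delta_pos": [
    [0,0,0.001],
    [0,0,0.001],
    [0,0,0],
    [0,0,0]
  ],
  "gripper": [0,0,0,0]
}}

```text
time: 26.68
tool_pos: [0.528, -0.2963, 0.0619]
tcp_rot: [-0.594, 3.085, -0.001]
wrist_force: [-2.8, 1.7, 5.9]
width: 0.149
grip_force: 70.1
```

The collar is on the plate. I release gently and leave upward.

Emit:
{"op": "jog_arm", "data": {
  "turn": [
    [0,0,0],
    [0,0,0],
    [0,0,0],
    [0,0,0],
    [0,0,0],
    [0,0,0],
    [0,0,0],
    [0,0,0]
  ],
  "delta_pos": [
    [0,0,-0.0005],
    [0,0,0],
    [0,0,0],
    [0,0,0],
    [0,0,0],
    [0,0,0],
    [0,0,0],
    [0,0,0]
  ],
  "gripper": [0.0,0.016,0.02,0.03,0.05,0.06,0.06,0.06],
  "grip_force": 30
}}

```text
time: 27.35
tool_pos: [0.5277, -0.2961, 0.0611]
tcp_rot: [0.594, -3.085, -0.0]
wrist_force: [-0.0, -0.4, -0.9]
width: 0.702
grip_force: 0.0
```

Emit:
{"op": "jog_arm", "data": {
  "turn": [
    [0,0,0],
    [0,0,0],
    [0,0,0],
    [0,0,0],
    [0,0,0],
    [0,0,0],
    [0,0,0],
    [0,0,0],
    [0,0,0],
    [0,0,0]
  ],
  "delta_pos": [
    [0,0,-0.01],
    [0,0,-0.025],
    [0,0,-0.03],
    [0,0,-0.035],
    [0,0,-0.035],
    [0,0,-0.035],
    [0,0,-0.02],
    [0,0,0],
    [0,0,0],
    [0,0,0]
  ],
  "gripper": [0.06,0.06,0.06,0.06,0.06,0.06,0.06,0.06,0.06,0.06]
}}

```text
time: 28.18
tool_pos: [0.5273, -0.2958, 0.2507]
tcp_rot: [0.594, -3.084, -0.001]
wrist_force: [0.6, 0.6, -0.9]
width: 0.703
grip_force: 0.0
```

```bash
python3 - <<'E'
from h import *
a=snap('scene','s11.png');print(read_state()['tool_pos'],read_state()['width'])
for f in('scene0','s11'):
    im=cv2.imread(f'pics/{f}.png');h=cv2.cvtColor(im,cv2.COLOR_BGR2HSV).astype(int);h[...,0]=(h[...,0]+10)%180
    m=cv2.inRange(h,(2,110,40),(17,255,255));m[:205]=0;m[260:]=0;m[:,:200]=0;m[:,260:]=0
    p=np.argwhere(m)[:,::-1];X=np.array([onz('scene',*q,.113)[:2] for q in p]);mu=X.mean(0);v=np.linalg.svd(X-mu)[2][0]
    print(f,len(p),p.min(0),p.max(0),p.mean(0),mu,np.degrees(np.arctan2(v[1],v[0]))%180)
    k=im[235:256,215:245].astype(int);hh=cv2.cvtColor(im[235:256,215:245],cv2.COLOR_BGR2HSV)
    gy=np.argwhere((hh[...,1]<80))[:,::-1]+[215,235];print('collar',len(gy),gy.mean(0),gy.min(0),gy.max(0))
E
```

```text
[ 0.52679734 -0.29553268  0.24962557] 0.7010157287331469
scene0 165 [221 220] [232 250] [226.54545455 235.38181818] [ 0.53120908 -0.29235769] 23.428291953489236
collar 44 [231.02272727 241.18181818] [215 235] [244 255]
s11 151 [221 219] [231 248] [225.98675497 234.66225166] [ 0.52950006 -0.29403422] 22.326950104130653
collar 43 [230.18604651 241.02325581] [215 235] [244 255]
```

```bash
python3 -c "
from workcell import ticket
print(ticket.finish_job())"
```

```text
the job is handed in; nothing more can be done
None
```

I shut the lid, pressed and turned the stud until its slot lined up with the green marks, hung the key back in its keeper by the collar, and handed the job in at about 28 s; no verdict came back, and I did not re-measure the bystanders, though no move went near them.

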